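# Build the cold-stage stack and hold the full crystal cell ready over it

## Robot

A 7-joint arm with a two-finger parallel gripper is mounted at the origin on the work surface. World frame = base frame: x ahead of the robot, y to its left, z up, the work surface at z = 0. Lengths are in mm, angles in rad, forces in N, time in s.
With the tool pointing down it reaches from about 375 to 925 mm from the base axis. Payload 3.1 kg.
Tool frame: the origin (TCP) lies between the finger pads; the fingertips stand ahead of it and the grasp point (between the pads) lies 2 mm behind it (bot.tcp_to_tips is the z of the fingertips in the tool frame, in mm); z points along the fingers, y is the direction in which the jaws open and shut (so a half turn about z gives the same grasp; the last joint's range is limited). The gripper opens to 85 mm and grips with 20 to 120 N. Pads are 22 mm wide; open, the fingers measure 114 mm over their backs; the gripper's body (76 mm by 85 mm) begins 54 mm behind the grasp point. The pads swing forward as they close: fully open they stand 13 mm farther back than shut.
Start: joints at [1.074, 0.383, 0.044, 1.598, -0.018, 1.161, -0.05], TCP at [252.422, -598.988, 248.269] pointing down, gripper open.
Joint ranges: [-2.61, 2.61], [-0.41, 2.15], [-1.48, 1.57], [0, 2.5], [-1.57, 4.71], [0.05, 1.97], [-2.85, 2.85]. Speed limits (rad/s): [2.79, 2.79, 3.14, 3.14, 3.14, 3.14, 3.14].

## Interface

Orientations are given as [roll, pitch, yaw] about the fixed x, y, z axes, in that order (R = Rz(yaw) Ry(pitch) Rx(roll)).
In Python, from rig import bot, optics gives the robot as it stands.
- The arm moves only by the tool send_rows, never from a script. Its argument "commands" is a list of rows, each an object of numbers: "fingers": the gripper's target within -1 to 1 (shut at 1, half-way at 0, fully open at -1); "tx", "ty", "tz": the shift along the world's x, y, z in m; "yaw": the turn about the world's z in degrees. A call has exactly 10 rows; each row is the pose to reach, as a shift and turn from the pose commanded when the call began; what a row does not reach only later rows make up. A row lasts 1/12 s, in which the tool goes at most 41.7 mm and 7.16 degrees, less where a joint would pass 70% of its speed; a pose out of reach is approached as far as the arm can. A call with a gripper value outside its range is refused whole. The fingers move at their own pace and stop on an object; "grip_force" is the grip in N (left out, the last holds). Time passes only in rows, so rows that repeat a pose let the fingers close, or fill a call up. It gives the time, the measured TCP pose, the force and the opening at its end, in the units of the state.
- bot.sense(): the state, without advancing time (a new reading comes with each control period).
- optics.grab_frame(name): name is "scene" or "top"; returns (picture, depth): 420x560x3 uint8, red, green, blue; 420x560 float32, mm along the optical axis (not along the pixel's ray), 0 where there is no reading.
- optics.camera_model(name): a dict with "fx", "fy", "cx", "cy" (pixels), "R" (3x3) and "t" (3): a world point X has camera coordinates R X + t. Camera axes: x right, y down, z forward; pixel columns grow to the right and rows downward; lengths in mm; the calibration is good to about 2 mm. A picture is of the moment at which its call begins. camera_model takes no time and is no camera call.
- bot.hand_in(): hands the job in, once; it reports no verdict.
The state is a dict: "clock": time; "joints": joint angles; "dq": joint speeds; "joint_torque": joint torques, N m; "position": TCP position; "ee_rot": TCP orientation; "force": force on the tool from outside, world axes, zero at the start; "torque": the same for the moment, N m; "grip_width": finger opening in mm.
Only numpy, scipy, OpenCV 4.12 (cv2) and the standard library are available. Lean on these libraries where they do the work, as an engineer would, in place of code of your own. Each camera call takes 0.05 s, during which the arm holds its last target.

## Task

On the cold stage, set the copper disc down on the middle of its flat top and then the white ceramic disc centred on the copper, with no overhang. Then lift the two capped cells in turn to feel which is the heavier, the one with the crystal in it, always setting one back upright in the tray before taking up the other. Finish while still holding the heavier cell upright and still, centred over the stack with about 4 cm of air under it, so that I can brush on the thermal paste; drop nothing and leave everything else on the table alone.

Things in the scene. Friction and masses are not known exactly. Their poses are not given: they have to be found in the camera images.
- stage_top (a point): Centre of the cold stage's flat top face, 106 mm above the table; z up. The face is the bare 100 x 100 mm aluminium plate of a finned heat sink, with a thin dark circle of 73 mm diameter scribed about its centre, fixed on a black lab jack (plates 140 x 120 mm, knob towards the robot). It stands about straight ahead of the robot, immovable; x and y run along the plate's sides.
- copper_disc: Loose solid copper heat-spreader disc, 54 mm diameter, 14 mm thick, about 0.28 kg, lying flat on the blue wipe left of the stage. Origin at the centre of its underside, z up.
- ceramic_disc: Loose white ceramic disc, 42 mm diameter, 10 mm thick, about 0.06 kg, lying flat on the blue wipe left of the stage; the two discs may lie in either order. Origin at the centre of its underside, z up.
- tray: Fixed shallow grey tray on the right, outside 240 (x) x 130 (y) x 16 mm tall, walls and floor 5 mm thick. Origin at the centre of its underside; x along its long side, z up. The two cells stand in it on its floor, side by side along x, about 100 mm apart.
- cell_1: One of two cells of identical look: upright closed cylinder, 44 mm diameter, 60 mm tall, aluminium, top 16 mm a red cap. Origin at the centre of its underside, z up. Starts standing in the tray, at its smaller-x end. Either of the two may hold the crystal; that one is heavier by 0.1 kg or more (about 0.32 against 0.15 kg), which only lifting tells. The content sits loosely and may shift a few mm.
- cell_2: One of two cells of identical look: upright closed cylinder, 44 mm diameter, 60 mm tall, aluminium, top 16 mm a red cap. Origin at the centre of its underside, z up. Starts standing in the tray, at its larger-x end. Either of the two may hold the crystal; that one is heavier by 0.1 kg or more (about 0.32 against 0.15 kg), which only lifting tells. The content sits loosely and may shift a few mm.
- paste_jar: Bystander: small jar of thermal paste, 46 mm across, 45 mm tall, blue lid; origin at the centre of its underside.
- hex_driver: Bystander: screwdriver-like ball driver with a red handle, 190 mm long, lying near the robot; origin under its middle, x along it.
- paste_brush: Bystander: paste brush with a wooden handle, 160 mm long, lying beyond the cold stage; x along it.
- wrench: Bystander: steel wrench, 150 mm long, lying beyond the tray; x along it.
- lens_tube: Bystander: short black open tube, 31 mm across, 22 mm tall, standing to the left of the discs; origin at the centre of its underside.
- foam_cup: Bystander: white insulated cup, 84 mm across, 70 mm tall, beyond the discs; origin at the centre of its underside.
- flask: Bystander: glass bottle with a red cap, 58 mm across, 115 mm tall, standing in the white cup; origin at the centre of its underside.

How it is judged (in metres and radians):
On the way, in this order (a step that is already met when the one before it is completed fails the run):
1. the copper disc lies flat on the stage's top, centred within 8 mm, let go and at rest (horizontal distance between copper_disc and stage_top below 0.008 m and angle between copper_disc's own z axis and vertical below 0.06 rad and contact force between copper_disc and stage above 0.5 N and contact force between the fingers and copper_disc below 0.05 N and linear speed of copper_disc below 0.02 m/s), for 0.2 s.
2. the ceramic disc lies flat on the copper disc, centred on it within 6 mm, let go and at rest (all of step 1 and horizontal distance between ceramic_disc and copper_disc below 0.006 m and angle between ceramic_disc's own z axis and vertical below 0.06 rad and contact force between ceramic_disc and copper_disc above 0.2 N and contact force between the fingers and ceramic_disc below 0.05 N and linear speed of ceramic_disc below 0.02 m/s), for 0.2 s.
3. the lighter cell (less load on its inner seat cell_N_c0) is lifted 20 mm or more clear of the tray while the other stands there; the heavier may have been lifted and set back before (((contact force between cell_2_c0 and anything else above 0.9 N and (z of cell_1 in the frame of tray above 0.025 m and contact force between the fingers and cell_1 above 1 N and contact force between cell_1 and tray below 0.05 N) and (contact force between cell_2 and tray above 0.5 N and z of cell_2 in the frame of tray below 0.009 m and angle between cell_2's own z axis and vertical below 0.1 rad and contact force between the fingers and cell_2 below 0.05 N and linear speed of cell_2 below 0.02 m/s)) or (contact force between cell_1_c0 and anything else above 0.9 N and (z of cell_2 in the frame of tray above 0.025 m and contact force between the fingers and cell_2 above 1 N and contact force between cell_2 and tray below 0.05 N) and (contact force between cell_1 and tray above 0.5 N and z of cell_1 in the frame of tray below 0.009 m and angle between cell_1's own z axis and vertical below 0.1 rad and contact force between the fingers and cell_1 below 0.05 N and linear speed of cell_1 below 0.02 m/s)))), for 0.2 s.
4. the lighter cell stands upright in the tray again, let go (((contact force between cell_2_c0 and anything else above 0.9 N and (contact force between cell_1 and tray above 0.5 N and z of cell_1 in the frame of tray below 0.009 m and angle between cell_1's own z axis and vertical below 0.1 rad and contact force between the fingers and cell_1 below 0.05 N and linear speed of cell_1 below 0.02 m/s)) or (contact force between cell_1_c0 and anything else above 0.9 N and (contact force between cell_2 and tray above 0.5 N and z of cell_2 in the frame of tray below 0.009 m and angle between cell_2's own z axis and vertical below 0.1 rad and contact force between the fingers and cell_2 below 0.05 N and linear speed of cell_2 below 0.02 m/s)))), for 0.2 s.
5. the heavier cell is lifted clear of the tray in the gripper, by 20 mm or more, while the lighter stays in the tray (((contact force between cell_1_c0 and anything else above 0.9 N and (z of cell_1 in the frame of tray above 0.025 m and contact force between the fingers and cell_1 above 1 N and contact force between cell_1 and tray below 0.05 N) and (contact force between cell_2 and tray above 0.5 N and z of cell_2 in the frame of tray below 0.009 m and angle between cell_2's own z axis and vertical below 0.1 rad and contact force between the fingers and cell_2 below 0.05 N and linear speed of cell_2 below 0.02 m/s)) or (contact force between cell_2_c0 and anything else above 0.9 N and (z of cell_2 in the frame of tray above 0.025 m and contact force between the fingers and cell_2 above 1 N and contact force between cell_2 and tray below 0.05 N) and (contact force between cell_1 and tray above 0.5 N and z of cell_1 in the frame of tray below 0.009 m and angle between cell_1's own z axis and vertical below 0.1 rad and contact force between the fingers and cell_1 below 0.05 N and linear speed of cell_1 below 0.02 m/s)))), for 0.2 s.
At the end, for the whole second after the job is handed in: Copper flat on the stage within 8 mm of its centre, ceramic flat on it within 6 mm, both let go; the gripper holds the heavier cell still, upright within 0.15 rad, within 15 mm of the stage's axis, its underside 20 to 60 mm above the ceramic; the lighter stands in the tray, let go (all of step 2 and ((contact force between cell_1_c0 and anything else above 0.9 N and contact force between the fingers and cell_1 above 1 N and horizontal distance between cell_1 and stage_top below 0.015 m and z of cell_1 in the frame of stage_top between 0.044 and 0.084 m and angle between cell_1's own z axis and vertical below 0.15 rad and linear speed of cell_1 below 0.02 m/s and (contact force between cell_2 and tray above 0.5 N and z of cell_2 in the frame of tray below 0.009 m and angle between cell_2's own z axis and vertical below 0.1 rad and contact force between the fingers and cell_2 below 0.05 N and linear speed of cell_2 below 0.02 m/s)) or (contact force between cell_2_c0 and anything else above 0.9 N and contact force between the fingers and cell_2 above 1 N and horizontal distance between cell_2 and stage_top below 0.015 m and z of cell_2 in the frame of stage_top between 0.044 and 0.084 m and angle between cell_2's own z axis and vertical below 0.15 rad and linear speed of cell_2 below 0.02 m/s and (contact force between cell_1 and tray above 0.5 N and z of cell_1 in the frame of tray below 0.009 m and angle between cell_1's own z axis and vertical below 0.1 rad and contact force between the fingers and cell_1 below 0.05 N and linear speed of cell_1 below 0.02 m/s)))); the arm keeps its last pose, push and grip.
It fails at once if a disc or a cell is dropped (falls freely by more than about 10 mm) ((contact force between the fingers and copper_disc below 0.02 N and linear speed of copper_disc above 0.45 m/s) or (contact force between the fingers and ceramic_disc below 0.02 N and linear speed of ceramic_disc above 0.45 m/s) or (contact force between the fingers and cell_1 below 0.02 N and linear speed of cell_1 above 0.45 m/s) or (contact force between the fingers and cell_2 below 0.02 N and linear speed of cell_2 above 0.45 m/s)).
It fails at once if a cell is tipped over (more than 0.6 rad) (angle between any of cell_1, cell_2's own z axis and vertical above 0.6 rad).
It fails at once if a bystander is moved by more than 20 mm (distance of any of paste_jar, hex_driver, paste_brush, wrench, lens_tube, foam_cup, flask from where it was at the start of the episode above 0.02 m).
It also fails if it takes over 72 s, if anything falls off the work surface, if the arm or the gripper's body presses on something with over 40 N, if the wrist force passes 120 N, or if a joint passes its speed limit or range.

## Working session

There is one attempt and no reset: what is moved stays moved. The work goes in short steps, Python scripts to look and compute and a tool call to move; the robot and the scene stay as the last step left them, time stands still between calls to the robot, and variables do not carry over. Pictures are saved under pics/ and viewed, and the job is handed in when it is done.

Besides the shell and the picture viewer there is one more tool, called after "Call:" as name([rows], argument=value, ...), one row to a line, values as JSON. send_rows: Moves the arm, as the interface text tells. Its arguments: {"type":"object","properties":{"commands":{"type":"array"},"grip_force":{"type":"number"}},"required":["commands"]}

```bash
mkdir -p pics; ls; python3 - <<'E'
from rig import bot, optics
import cv2, numpy as np
print(bot.sense(), bot.tcp_to_tips)
for n in ("scene","top"):
    p,d=optics.grab_frame(n)
    cv2.imwrite(f"pics/{n}0.png",p[:,:,::-1]); np.save(f"pics/{n}0_d.npy",d); np.save(f"pics/{n}0_p.npy",p)
    m=optics.camera_model(n); print(n,m)
E
```

```text
pics
{'clock': 0.0, 'joints': array([ 1.0741867 ,  0.3838598 ,  0.04383064,  1.59961409, -0.01794116,
        1.16121251, -0.0499085 ]), 'dq': array([-0.00050238, -0.00111165,  0.00101524,  0.00095033,  0.00124224,
       -0.00063996, -0.00069989]), 'joint_torque': array([-3.50529281e-04, -4.33459818e+01,  1.02421302e+00, -2.49511796e+01,
        1.06330248e-02,  1.14928701e-02, -1.03060873e-05]), 'position': array([ 252.05816315, -598.13613879,  246.8524507 ]), 'ee_rot': array([-3.13889334e+00,  1.07263137e-04,  3.98867009e-01]), 'force': array([-0.15819474,  0.08627077,  0.071924  ]), 'torque': array([-0.02841813,  0.02993953,  0.00696522]), 'grip_width': 85.3304697162762} 17.0
scene {'fx': 413.2564062860915, 'fy': 413.2564062860915, 'cx': 273.9140812162745, 'cy': 215.18009706798023, 'R': array([[-0.70452178,  0.70968138, -0.00118674],
       [ 0.44707723,  0.44252693, -0.77736212],
       [-0.55115426, -0.54819911, -0.62905224]]), 't': array([ 342.65521483, -178.91168725, 1383.73374073])}
top {'fx': 540.0083874231136, 'fy': 540.0083874231136, 'cx': 281.00607850818466, 'cy': 210.0289050642754, 'R': array([[-0.01217311, -0.99991181, -0.00530991],
       [-0.985572  ,  0.01289474, -0.16876479],
       [ 0.16881838,  0.00317891, -0.98564205]]), 't': array([  53.30793368,  577.4791549 , 1261.96142192])}
```

View pics/scene0.png

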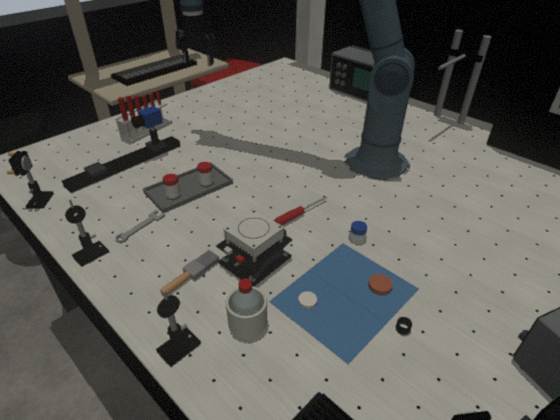

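View pics/top0.png

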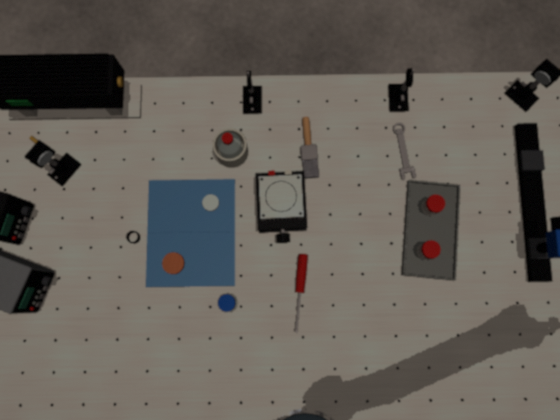

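```bash
cat > h.py <<'E'
import numpy as np, cv2
from rig import bot, optics
def grab(name,tag):
    p,d=optics.grab_frame(name)
    cv2.imwrite(f"pics/{name}{tag}.png",p[:,:,::-1]); np.save(f"pics/{name}{tag}_d.npy",d); np.save(f"pics/{name}{tag}_p.npy",p)
    return p,d
def load(name,tag): return np.load(f"pics/{name}{tag}_p.npy"),np.load(f"pics/{name}{tag}_d.npy")
def ray(name,u,v):
    m=optics.camera_model(name); R=m["R"]; c=-R.T@m["t"]
    k=R.T@np.array([(u-m["cx"])/m["fx"],(v-m["cy"])/m["fy"],1.0]); return c,k
def plane(name,u,v,z):
    c,k=ray(name,u,v); return c+k*(z-c[2])/k[2]
def bydepth(name,u,v,d):
    c,k=ray(name,u,v); return c+k*d
def cloud(name,d):
    m=optics.camera_model(name); v,u=np.mgrid[:d.shape[0],:d.shape[1]]
    X=np.stack([(u-m["cx"])/m["fx"]*d,(v-m["cy"])/m["fy"]*d,d],-1)
    P=(X-m["t"])@m["R"]; P[d<=0]=np.nan; return P
def tri(a,b):
    (c1,k1),(c2,k2)=a,b
    s=np.linalg.lstsq(np.stack([k1,-k2],1),c2-c1,rcond=None)[0]
    p,q=c1+k1*s[0],c2+k2*s[1]; return (p+q)/2,np.linalg.norm(p-q)
def proj(name,X):
    m=optics.camera_model(name); x=m["R"]@np.asarray(X,float)+m["t"]
    return m["fx"]*x[0]/x[2]+m["cx"],m["fy"]*x[1]/x[2]+m["cy"]
def crop(name,tag,x0,y0,x1,y1,s,out):
    p,_=load(name,tag); c=p[y0:y1,x0:x1,::-1]
    cv2.imwrite(f"pics/{out}.png",cv2.resize(c,None,fx=s,fy=s,interpolation=cv2.INTER_CUBIC))
E
python3 - <<'E'
from h import *
crop("top",0,140,150,320,300,4,"t_left"); crop("top",0,390,160,480,290,5,"t_right")
P=cloud("top",load("top",0)[1]); Q=cloud("scene",load("scene",0)[1])
for n,(u,v) in dict(stage=(281,196),cer=(210,202),cop=(174,263),cap2=(436,204),cap1=(431,249),wipe=(195,230),tab=(250,320)).items():
    print(n,np.round(np.nanmedian(P[v-2:v+3,u-2:u+3].reshape(-1,3),0),1), np.round(P[v-2:v+3,u-2:u+3,2].std(),2))
for n,(u,v) in dict(stage=(254,229),cer=(308,299),cop=(380,284),cap2=(171,180),cap1=(205,167),tab=(350,380)).items():
    print(n,np.round(np.nanmedian(Q[v-1:v+2,u-1:u+2].reshape(-1,3),0),1))
E
```

```text
stage [601.4  45.4 106. ] 2.61
cer [607.5 224.4   8.9] 2.5
cop [455.7 310.4  13.1] 2.31
cap2 [ 585.7 -326.3   65.4] 2.65
cap1 [ 477.1 -307.4   65.3] 2.21
wipe [538.4 261.9   1.7] 2.39
tab [315.9 124.9  -0.4] 2.96
stage [604.7  52.9 105.8]
cer [607.7 227.2   9.6]
cop [462.4 317.7  14.4]
cap2 [ 592.5 -311.5   64. ]
cap1 [ 482.4 -292.6   65.3]
tab [ 6.919e+02  4.065e+02 -6.000e-01]
```

View pics/t_left.png

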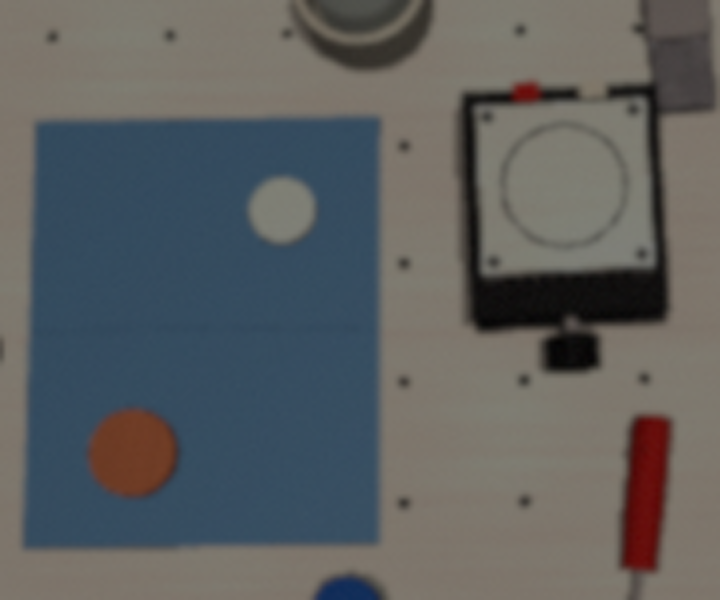

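View pics/t_right.png

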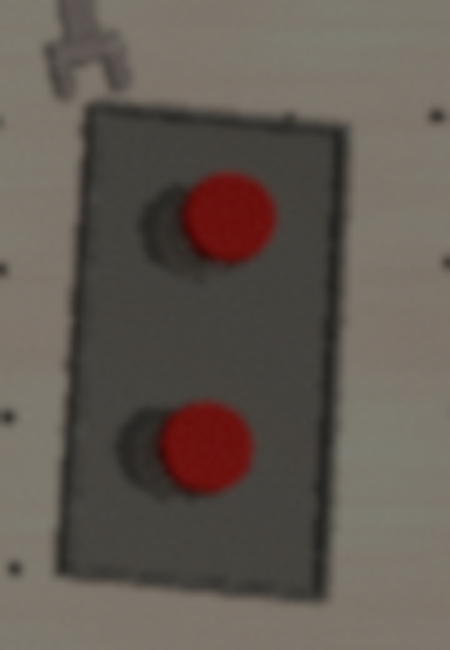

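```bash
cat > meas.py <<'E'
from h import *
import sys
def blob(mask,u,v,r=30):
    mask=mask.astype(np.uint8)
    n,l,st,c=cv2.connectedComponentsWithStats(mask,connectivity=4)
    best=[i for i in range(1,n) if st[i,4]>25 and np.hypot(c[i][0]-u,c[i][1]-v)<r]
    if not best: return None
    i=min(best,key=lambda i:np.hypot(c[i][0]-u,c[i][1]-v))
    return c[i],st[i]
def masks(p):
    f=p.astype(int); h=cv2.cvtColor(p,cv2.COLOR_RGB2HSV).astype(int)
    r,g,b=f[...,0],f[...,1],f[...,2]
    red=(r>2.2*g)&(r>2.2*b)&(r>60)
    cop=(r>1.25*g)&(g>1.1*b)&(r>70)
    wh=(h[...,1]<60)&(h[...,2]>95)
    return red,cop,wh
E
python3 - <<'E'
from meas import *
T,Td=load("top",0);S,Sd=load("scene",0)
mt=masks(T);ms=masks(S)
items=dict(cap1=(0,(431,249),(205,167),57),cap2=(0,(436,204),(171,180),57),cop=(1,(174,263),(380,284),8),cer=(2,(210,202),(308,299),6))
for n,(k,a,b,z) in items.items():
    A=blob(mt[k],*a);B=blob(ms[k],*b)
    print(n,A,B)
    if A and B:
        X,e=tri(ray("top",*A[0]),ray("scene",*B[0]))
        print("   tri",X.round(1),"gap",e.round(1),"top@z",plane("top",*A[0],z).round(1),"scene@z",plane("scene",*B[0],z).round(1))
# depth-based: plateau points in each
for nm,d in (("top",Td),("scene",Sd)):
    P=cloud(nm,d)
    for n,xy,zr,rad in (("stage",(600,48),(98,115),90),("cap1",(479,-300),(58,73),40),("cap2",(588,-320),(58,73),40),("cop",(458,313),(9,20),45),("cer",(608,226),(6,16),35)):
        m=(np.hypot(P[...,0]-xy[0],P[...,1]-xy[1])<rad)&(P[...,2]>zr[0])&(P[...,2]<zr[1])
        q=P[m]; mn,mx=np.percentile(q,[2,98],axis=0)
        print(nm,n,len(q),q.mean(0).round(1),"medz",np.median(q[:,2]).round(1),"mid",((mn+mx)/2).round(1),(mx-mn).round(1))
E
python3 - <<'E'
from h import *
crop("scene",0,200,190,440,350,3,"s_mid")
crop("scene",0,130,140,250,220,6,"s_tray")
E
```

```text
cap1 (array([430.64638783, 249.11026616]), array([422, 240,  19,  19, 263], dtype=int32)) (array([203.96938776, 166.35714286]), array([198, 162,  13,  10,  98], dtype=int32))
   tri [ 477.2 -308.1   59.3] gap 0.7 top@z [ 477.7 -309.    57. ] scene@z [ 475.  -310.9   57. ]
cap2 (array([435.40784314, 203.03137255]), array([427, 195,  18,  18, 255], dtype=int32)) (array([170.00847458, 178.78813559]), array([163, 174,  15,  11, 118], dtype=int32))
   tri [ 588.  -325.9   58.8] gap 1.8 top@z [ 589.  -327.1   57. ] scene@z [ 586.2 -327.5   57. ]
cop (array([172.79096045, 262.84463277]), array([163, 253,  21,  21, 354], dtype=int32)) (array([380.27900552, 283.7320442 ]), array([369, 274,  23,  21, 362], dtype=int32))
   tri [456.1 315.2   8. ] gap 1.3 top@z [456.5 314.7   8. ] scene@z [455.7 315.7   8. ]
cer (array([209.9047619 , 201.77489177]), array([202, 194,  17,  17, 231], dtype=int32)) (array([307.2480916 , 298.86641221]), array([298, 291,  20,  18, 262], dtype=int32))
   tri [608.3 225.    8.1] gap 0.9 top@z [608.9 224.9   6. ] scene@z [606.6 224.2   6. ]
top stage 1813 [599.8  45.2 106.2] medz 106.2 mid [600.1  44.8 106.1] [96.3 95.2 10.5]
top cap1 280 [ 476.1 -308.3   65.3] medz 65.1 mid [ 476.1 -308.7   65.5] [39.5 40.5 10.7]
top cap2 266 [ 586.4 -326.    65.4] medz 65.4 mid [ 586.8 -326.3   65.2] [39.7 39.7 10.8]
top cop 373 [455.  312.5  14.2] medz 14.3 mid [455.1 312.3  14.4] [48.  49.4  9.3]
top cer 194 [606.3 222.7  10.4] medz 10.5 mid [606.3 222.7  10.9] [37.8 37.9  9.2]
scene stage 1337 [606.5  51.2 105.4] medz 105.6 mid [604.   48.6 104. ] [97.8 98.   8.1]
scene cap1 109 [ 481.6 -303.1   64.1] medz 64.4 mid [ 480.9 -304.4   63.5] [39.2 40.6  7.9]
scene cap2 127 [ 591.5 -321.2   63.9] medz 64.3 mid [ 590.5 -322.5   63. ] [39.2 38.6  8.9]
scene cop 349 [459.7 316.2  13.7] medz 13.8 mid [458.6 316.   13.1] [48.2 48.3  6.6]
scene cer 233 [610.1 226.2   9.7] medz 9.8 mid [609.6 226.1   9.6] [38.9 37.6  6. ]
```

View pics/s_mid.png

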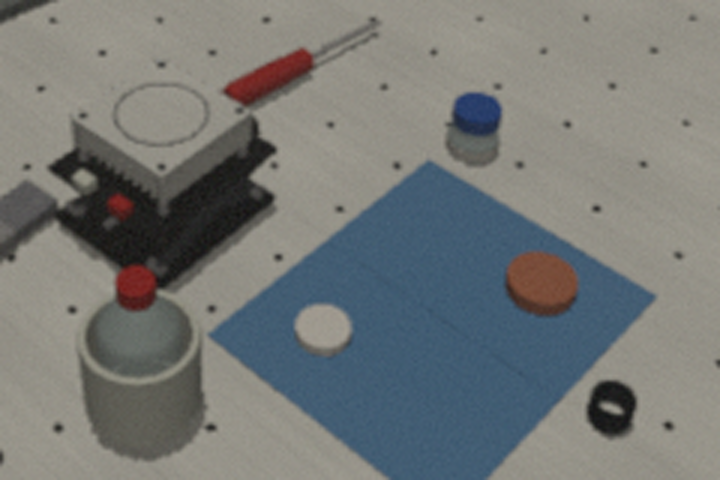

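View pics/s_tray.png

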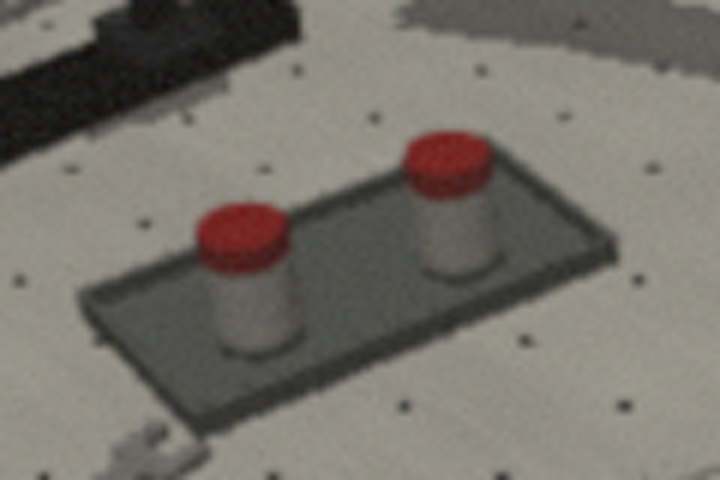

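```bash
cat > circ.py <<'E'
from meas import *
def circle(name,p,c0,z=106,rad=36.5):
    # gather dark line pixels near the predicted circle, cast onto plane z, fit circle centre
    g=cv2.GaussianBlur(cv2.cvtColor(p,cv2.COLOR_RGB2GRAY).astype(np.float32),(0,0),0.6)
    bh=cv2.GaussianBlur(g,(0,0),4)-g
    ctr=np.array(c0,float)
    from scipy.optimize import least_squares
    for it in range(4):
        pts=[];w=[]
        for a in np.linspace(0,2*np.pi,120,endpoint=False):
            rr=np.linspace(rad-9,rad+9,37) if it<2 else np.linspace(rad-5,rad+5,21)
            vals=[]
            for r in rr:
                u,v=proj(name,[ctr[0]+r*np.cos(a),ctr[1]+r*np.sin(a),z])
                vals.append(cv2.getRectSubPix(bh,(1,1),(float(u),float(v)))[0,0])
            vals=np.array(vals);i=vals.argmax()
            if vals[i]>3 and 0<i<len(rr)-1:
                pts.append([ctr[0]+rr[i]*np.cos(a),ctr[1]+rr[i]*np.sin(a)])
        pts=np.array(pts)
        s=least_squares(lambda q:np.hypot(pts[:,0]-q[0],pts[:,1]-q[1])-q[2],[*ctr,rad],loss="soft_l1")
        ctr=s.x[:2]
    return ctr,s.x[2],len(pts),np.abs(s.fun).mean()
E
python3 - <<'E'
from circ import *
T,Td=load("top",0);S,Sd=load("scene",0)
a=circle("top",T,(600,46));b=circle("scene",S,(602,47));print(a);print(b)
pt=proj("top",[*a[0],106]);ps=proj("scene",[*b[0],106]);print(pt,ps)
print(tri(ray("top",*pt),ray("scene",*ps)))
# plate: bright mask in top
P=cloud("top",Td); 
m=masks(T)[2]; B=blob(m,281,198); print(B, plane("top",*B[0],106))
g=cv2.cvtColor(T,cv2.COLOR_RGB2GRAY)
n,l=cv2.connectedComponents((m).astype(np.uint8),connectivity=4); L=(l==l[190,265]).astype(np.uint8)
cs=cv2.findContours(L,cv2.RETR_EXTERNAL,cv2.CHAIN_APPROX_NONE)[0]; c=max(cs,key=cv2.contourArea)
w=np.array([plane("top",*q[0],106)[:2] for q in c],np.float32); print("plate rect",cv2.minAreaRect(w))
# tray: grey mask by saturation/value
h=cv2.cvtColor(T,cv2.COLOR_RGB2GRAY); 
m=((h<85)).astype(np.uint8); m[:170]=0;m[290:]=0;m[:,:395]=0;m[:,470:]=0
r=masks(T)[0]; m=m|r.astype(np.uint8)*(m*0+1)
m=cv2.morphologyEx(m,cv2.MORPH_OPEN,np.ones((5,5)))
cs=cv2.findContours(m,cv2.RETR_EXTERNAL,cv2.CHAIN_APPROX_NONE)[0]; c=max(cs,key=cv2.contourArea)
w=np.array([plane("top",*q[0],12)[:2] for q in c],np.float32); print("tray rect",cv2.minAreaRect(w))
E
```

```text
Traceback (most recent call last):
  File "circ.py", line 14, in circle
    u,v=proj(name,[ctr[0]+r*np.cos(a),ctr[1]+r*np.sin(a),z])
        ~~~~^^^^^^^^^^^^^^^^^^^^^^^^^^^^^^^^^^^^^^^^^^^^^^^^
  File "h.py", line 24, in proj
    m=optics.camera_model(name); x=m["R"]@np.asarray(X,float)+m["t"]
ValueError: time passes only in moves, steps and waits
```

Call:
send_rows([
  {"tx": 0.02,"ty": 0.034,"tz": 0.0,"yaw": -2.3,"fingers": -1},
  {"tx": 0.045,"ty": 0.07,"tz": 0.0,"yaw": -4.6,"fingers": -1},
  {"tx": 0.07,"ty": 0.105,"tz": 0.0,"yaw": -6.9,"fingers": -1},
  {"tx": 0.092,"ty": 0.14,"tz": 0.0,"yaw": -9.2,"fingers": -1},
  {"tx": 0.115,"ty": 0.175,"tz": 0.0,"yaw": -11.5,"fingers": -1},
  {"tx": 0.138,"ty": 0.21,"tz": 0.0,"yaw": -13.8,"fingers": -1},
  {"tx": 0.16,"ty": 0.245,"tz": 0.0,"yaw": -16.1,"fingers": -1},
  {"tx": 0.183,"ty": 0.28,"tz": 0.0,"yaw": -18.4,"fingers": -1},
  {"tx": 0.205,"ty": 0.315,"tz": 0.0,"yaw": -20.7,"fingers": -1},
  {"tx": 0.225,"ty": 0.35,"tz": 0.0,"yaw": -22.9,"fingers": -1},
], grip_force=40)

```text
clock: 0.93
position: [477.0, -248.7, 247.9]
ee_rot: [-3.142, 0.0, -0.003]
force: [0.7, -0.6, 0.6]
grip_width: 85.5
```

Call:
send_rows([
  {"tx": 0.0,"ty": 0.04,"tz": 0.0},
  {"tx": 0.0,"ty": 0.08,"tz": 0.0},
  {"tx": 0.0,"ty": 0.12,"tz": 0.0},
  {"tx": 0.0,"ty": 0.16,"tz": 0.0},
  {"tx": 0.0,"ty": 0.2,"tz": 0.0},
  {"tx": 0.0,"ty": 0.24,"tz": 0.0},
  {"tx": 0.0,"ty": 0.28,"tz": 0.0},
  {"tx": 0.0,"ty": 0.32,"tz": 0.0},
  {"tx": 0.0,"ty": 0.36,"tz": 0.0},
  {"tx": 0.0,"ty": 0.4,"tz": 0.0},
])

```text
invalid input
```

Call:
send_rows([
  {"tx": -0.004,"ty": 0.035,"tz": -0.01},
  {"tx": -0.008,"ty": 0.07,"tz": -0.025},
  {"tx": -0.012,"ty": 0.105,"tz": -0.045},
  {"tx": -0.017,"ty": 0.14,"tz": -0.07},
  {"tx": -0.021,"ty": 0.164,"tz": -0.1},
  {"tx": -0.021,"ty": 0.164,"tz": -0.13},
  {"tx": -0.021,"ty": 0.164,"tz": -0.16},
  {"tx": -0.021,"ty": 0.164,"tz": -0.18},
  {"tx": -0.021,"ty": 0.164,"tz": -0.18},
  {"tx": -0.021,"ty": 0.164,"tz": -0.18},
])

```text
invalid input
```

```bash
python3 - <<'E'
from h import *
print(bot.sense()); grab("scene",1); grab("top",1)
crop("scene",1,280,160,480,340,4,"s1"); crop("top",1,120,180,240,300,5,"t1")
E
```

```text
{'clock': 0.9333, 'joints': array([ 0.54554734,  0.18058952, -0.15722296,  1.86117187,  0.03161062,
        1.10254683, -1.19720289]), 'dq': array([-0.64396631,  0.02475966, -0.3153167 , -0.02400411,  0.06685686,
        0.00215684, -1.42866514]), 'joint_torque': array([ 2.56908663e+00, -3.39929760e+01, -3.32473323e-02, -2.34655076e+01,
       -5.50034526e-02,  1.92557350e-01,  9.44351926e-01]), 'position': array([ 477.00868326, -248.6512023 ,  247.94714853]), 'ee_rot': array([-3.14154116e+00,  3.39745411e-04, -2.96691039e-03]), 'force': array([ 0.70739355, -0.58791744,  0.55934659]), 'torque': array([-0.03175781, -0.09872081,  0.00757441]), 'grip_width': 85.52077053619497}
```

View pics/s1.png

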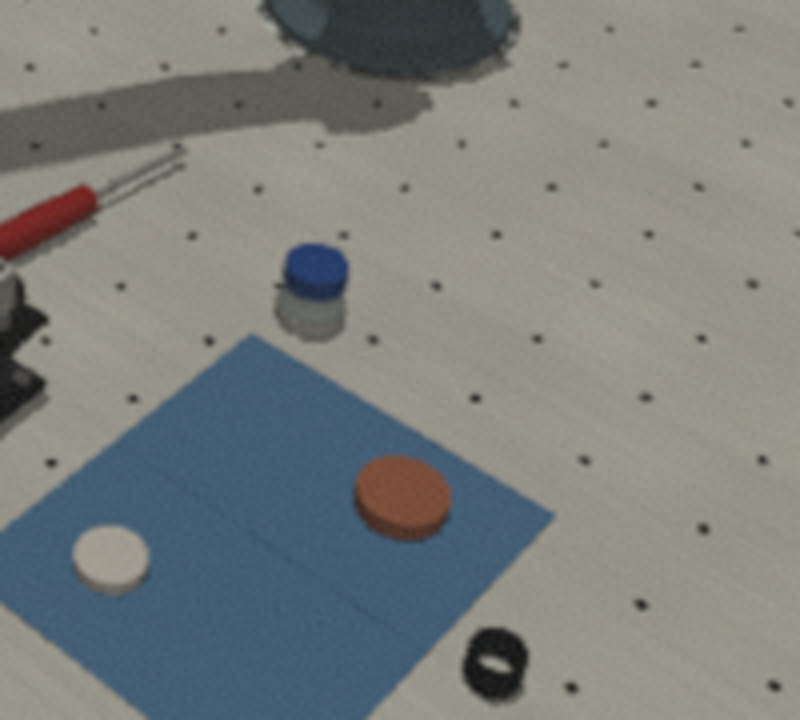

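View pics/t1.png

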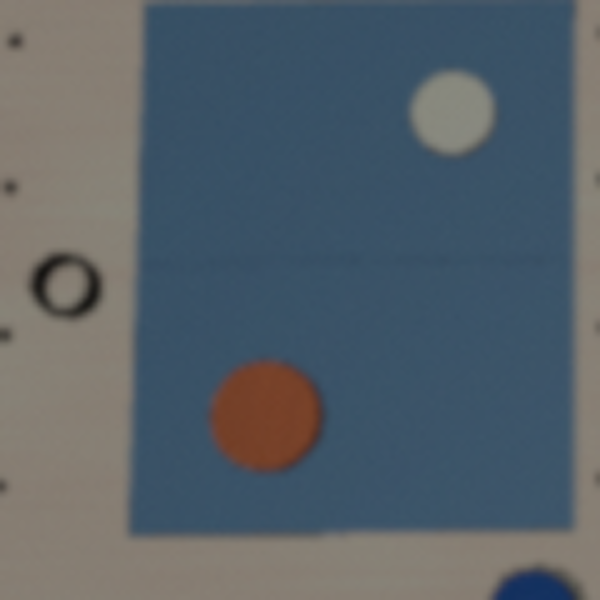

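Call:
send_rows([
  {"tx": 0.0,"ty": 0.04,"tz": 0.0,"yaw": 0,"fingers": -1},
  {"tx": 0.0,"ty": 0.08,"tz": 0.0,"yaw": 0,"fingers": -1},
  {"tx": 0.0,"ty": 0.12,"tz": 0.0,"yaw": 0,"fingers": -1},
  {"tx": 0.0,"ty": 0.16,"tz": 0.0,"yaw": 0,"fingers": -1},
  {"tx": 0.0,"ty": 0.2,"tz": 0.0,"yaw": 0,"fingers": -1},
  {"tx": 0.0,"ty": 0.24,"tz": 0.0,"yaw": 0,"fingers": -1},
  {"tx": 0.0,"ty": 0.28,"tz": 0.0,"yaw": 0,"fingers": -1},
  {"tx": 0.0,"ty": 0.32,"tz": 0.0,"yaw": 0,"fingers": -1},
  {"tx": 0.0,"ty": 0.36,"tz": 0.0,"yaw": 0,"fingers": -1},
  {"tx": 0.0,"ty": 0.4,"tz": 0.0,"yaw": 0,"fingers": -1},
])

```text
clock: 1.87
position: [475.9, 150.8, 248.1]
ee_rot: [3.141, 0.0, -0.001]
force: [0.1, -0.5, 0.2]
grip_width: 85.3
```

Call:
send_rows([
  {"tx": -0.004,"ty": 0.035,"tz": -0.01,"yaw": 0,"fingers": -1},
  {"tx": -0.008,"ty": 0.07,"tz": -0.025,"yaw": 0,"fingers": -1},
  {"tx": -0.012,"ty": 0.105,"tz": -0.045,"yaw": 0,"fingers": -1},
  {"tx": -0.017,"ty": 0.14,"tz": -0.07,"yaw": 0,"fingers": -1},
  {"tx": -0.021,"ty": 0.164,"tz": -0.1,"yaw": 0,"fingers": -1},
  {"tx": -0.021,"ty": 0.164,"tz": -0.13,"yaw": 0,"fingers": -1},
  {"tx": -0.021,"ty": 0.164,"tz": -0.16,"yaw": 0,"fingers": -1},
  {"tx": -0.021,"ty": 0.164,"tz": -0.18,"yaw": 0,"fingers": -1},
  {"tx": -0.021,"ty": 0.164,"tz": -0.18,"yaw": 0,"fingers": -1},
  {"tx": -0.021,"ty": 0.164,"tz": -0.18,"yaw": 0,"fingers": -1},
])

```text
clock: 2.7
position: [454.5, 312.4, 66.9]
ee_rot: [3.14, 0.003, -0.001]
force: [0.4, 0.6, 0.0]
grip_width: 85.6
```

```bash
python3 - <<'E'
from h import *
s=bot.sense();print(s['position'],s['ee_rot'],s['force'],s['grip_width']); grab("scene",2)
crop("scene",2,280,160,480,340,4,"s2")
E
```

```text
[454.45042593 312.39592761  66.88397138] [ 3.13958348e+00  3.33023926e-03 -7.48077659e-04] [0.42179579 0.55092566 0.01805692] 85.56635067927668
```

View pics/s2.png

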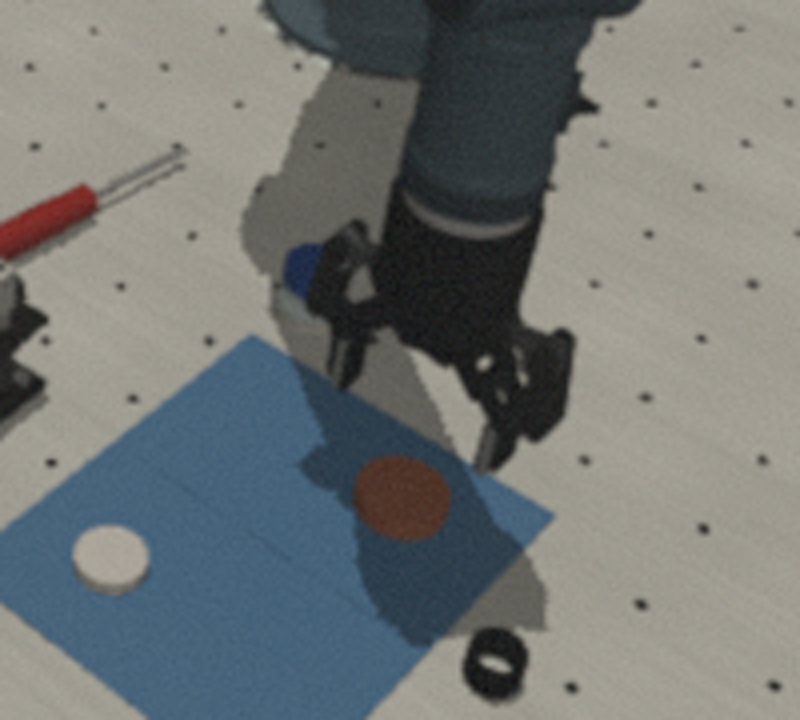

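```bash
python3 - <<'E'
from h import *
for u,v in ((366.7,256.4),(401.8,277.2)):
    c,k=ray("scene",u,v); print((c+k*(454.5+8-c[0])/k[0]).round(1),(c+k*(454.5-c[0])/k[0]).round(1))
d=load("scene",2)[1]; P=cloud("scene",d)
m=(abs(P[...,0]-455)<35)&(abs(P[...,1]-313)<65)&(P[...,2]>25)&(P[...,2]<90)
q=P[m]; 
for lo,hi in((-65,-40),(40,65)):
    w=q[(q[:,1]-313>lo)&(q[:,1]-313<hi)]; print(len(w),np.sort(w[:,2])[:12].round(0))
E
```

```text
[462.5 272.2  70.8] [454.5 268.1  62.3]
[462.5 362.5  71.3] [454.5 359.5  62.8]
70 [64. 65. 65. 66. 67. 68. 68. 68. 68. 69. 70. 70.]
70 [64. 66. 67. 67. 69. 69. 70. 70. 71. 71. 71. 71.]
```

Call:
send_rows([
  {"tx": 0.0015,"ty": 0.0025,"tz": -0.012,"yaw": 0,"fingers": -1},
  {"tx": 0.0015,"ty": 0.0025,"tz": -0.025,"yaw": 0,"fingers": -1},
  {"tx": 0.0015,"ty": 0.0025,"tz": -0.037,"yaw": 0,"fingers": -1},
  {"tx": 0.0015,"ty": 0.0025,"tz": -0.045,"yaw": 0,"fingers": -1},
  {"tx": 0.0015,"ty": 0.0025,"tz": -0.049,"yaw": 0,"fingers": -1},
  {"tx": 0.0015,"ty": 0.0025,"tz": -0.049,"yaw": 0,"fingers": -1},
  {"tx": 0.0015,"ty": 0.0025,"tz": -0.049,"yaw": 0,"fingers": -0.5},
  {"tx": 0.0015,"ty": 0.0025,"tz": -0.049,"yaw": 0,"fingers": -0.5},
  {"tx": 0.0015,"ty": 0.0025,"tz": -0.049,"yaw": 0,"fingers": -0.5},
  {"tx": 0.0015,"ty": 0.0025,"tz": -0.049,"yaw": 0,"fingers": -0.5},
])

```text
clock: 3.58
position: [457.4, 316.3, 19.8]
ee_rot: [-3.141, -0.001, -0.001]
force: [-0.1, 1.3, -1.0]
grip_width: 63.8
```

Call:
send_rows([
  {"tx": -0.0015,"ty": -0.0015,"tz": -0.003,"yaw": 0,"fingers": -0.5},
  {"tx": -0.0015,"ty": -0.0015,"tz": -0.003,"yaw": 0,"fingers": -0.5},
  {"tx": -0.0015,"ty": -0.0015,"tz": -0.003,"yaw": 0,"fingers": -0.3},
  {"tx": -0.0015,"ty": -0.0015,"tz": -0.003,"yaw": 0,"fingers": -0.1},
  {"tx": -0.0015,"ty": -0.0015,"tz": -0.003,"yaw": 0,"fingers": 0.2},
  {"tx": -0.0015,"ty": -0.0015,"tz": -0.003,"yaw": 0,"fingers": 0.2},
  {"tx": -0.0015,"ty": -0.0015,"tz": -0.003,"yaw": 0,"fingers": 0.2},
  {"tx": -0.0015,"ty": -0.0015,"tz": -0.003,"yaw": 0,"fingers": 0.2},
  {"tx": -0.0015,"ty": -0.0015,"tz": -0.003,"yaw": 0,"fingers": 0.2},
  {"tx": -0.0015,"ty": -0.0015,"tz": -0.003,"yaw": 0,"fingers": 0.2},
], grip_force=50)

```text
clock: 4.42
position: [455.6, 315.1, 16.9]
ee_rot: [-3.141, -0.0, -0.001]
force: [-2.0, -0.2, 4.7]
grip_width: 51.7
```

Call:
send_rows([
  {"tx": 0,"ty": 0,"tz": 0.003,"yaw": 0,"fingers": 0.2},
  {"tx": 0,"ty": 0,"tz": 0.008,"yaw": 0,"fingers": 0.2},
  {"tx": 0,"ty": 0,"tz": 0.016,"yaw": 0,"fingers": 0.2},
  {"tx": 0,"ty": 0,"tz": 0.026,"yaw": 0,"fingers": 0.2},
  {"tx": 0,"ty": 0,"tz": 0.04,"yaw": 0,"fingers": 0.2},
  {"tx": 0,"ty": 0,"tz": 0.058,"yaw": 0,"fingers": 0.2},
  {"tx": 0,"ty": 0,"tz": 0.08,"yaw": 0,"fingers": 0.2},
  {"tx": 0,"ty": 0,"tz": 0.1,"yaw": 0,"fingers": 0.2},
  {"tx": 0,"ty": 0,"tz": 0.12,"yaw": 0,"fingers": 0.2},
  {"tx": 0,"ty": 0,"tz": 0.13,"yaw": 0,"fingers": 0.2},
])

```text
clock: 5.25
position: [456.9, 315.7, 150.2]
ee_rot: [-3.139, -0.005, -0.001]
force: [-0.2, 1.0, -2.0]
grip_width: 51.4
```

```bash
python3 - <<'E'
from h import *
s=bot.sense();print(s['position'],s['ee_rot'],s['force'],s['grip_width']); grab("scene",3); grab("top",3)
crop("scene",3,300,130,480,310,4,"s3")
E
```

```text
[456.89564554 315.73209357 150.22201321] [-3.13868908e+00 -4.87175386e-03 -6.19976103e-04] [-0.18883312  1.01663323 -2.0361388 ] 51.433038308216815
```

View pics/s3.png

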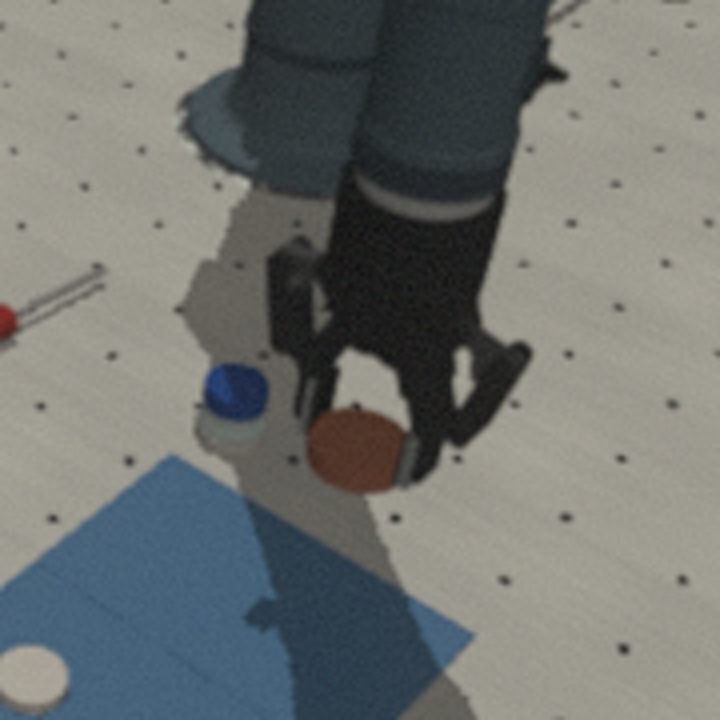

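```bash
python3 - <<'E'
from meas import *
S,d=load("scene",3); f=S.astype(int)
m=(f[...,0]>1.3*f[...,1])&(f[...,1]>1.05*f[...,2])&(f[...,0]>45)
B=blob(m,390,242); print(B); x0,y0,w,h,_=B[1]
n,l=cv2.connectedComponents(m.astype(np.uint8),connectivity=4); L=l==l[int(B[0][1]),int(B[0][0])]
P=cloud("scene",d)[L]; P=P[np.isfinite(P[:,2])]; c=np.median(P,0); 
top=P
for _ in range(5):
    A=np.c_[top[:,:2]-c[:2],np.ones(len(top))]; s=np.linalg.lstsq(A,top[:,2],rcond=None)[0]
    r=P[:,2]-np.c_[P[:,:2]-c[:2],np.ones(len(P))]@s; top=P[abs(r)<5]
print(len(P),len(top),"slope",s,"c",c, P.min(0),P.max(0))
print("centroid ray at z",plane("scene",*B[0],141))
T,_=load("top",3); mt=masks(T)[1]; print(blob(mt,172,250,40))
E
```

```text
(array([388.37626263, 241.92929293]), array([377, 232,  24,  21, 396], dtype=int32))
395 347 slope [-3.60746610e-02 -1.14758874e-02  1.46658526e+02] c [467.08781021 316.26136866 146.78269043] [435.27384745 288.63086227 133.22705078] [488.25798382 341.16339098 168.16647816]
centroid ray at z [460.55061518 313.82746103 141.        ]
None
```

Call:
send_rows([
  {"tx": 0.004,"ty": -0.008,"tz": 0.003,"yaw": 0,"fingers": 0.2},
  {"tx": 0.015,"ty": -0.028,"tz": 0.006,"yaw": 0,"fingers": 0.2},
  {"tx": 0.031,"ty": -0.058,"tz": 0.01,"yaw": 0,"fingers": 0.2},
  {"tx": 0.05,"ty": -0.093,"tz": 0.01,"yaw": 0,"fingers": 0.2},
  {"tx": 0.07,"ty": -0.13,"tz": 0.01,"yaw": 0,"fingers": 0.2},
  {"tx": 0.09,"ty": -0.168,"tz": 0.01,"yaw": 0,"fingers": 0.2},
  {"tx": 0.11,"ty": -0.205,"tz": 0.01,"yaw": 0,"fingers": 0.2},
  {"tx": 0.127,"ty": -0.237,"tz": 0.01,"yaw": 0,"fingers": 0.2},
  {"tx": 0.139,"ty": -0.259,"tz": 0.01,"yaw": 0,"fingers": 0.2},
  {"tx": 0.144,"ty": -0.269,"tz": 0.01,"yaw": 0,"fingers": 0.2},
])

```text
clock: 6.18
position: [600.3, 36.9, 154.1]
ee_rot: [3.137, 0.003, -0.01]
force: [0.9, -1.6, -3.2]
grip_width: 52.0
```

Call:
send_rows([
  {"tx": 0,"ty": 0,"tz": 0,"yaw": 0,"fingers": 0.2},
  {"tx": 0,"ty": 0,"tz": -0.004,"yaw": 0,"fingers": 0.2},
  {"tx": 0,"ty": 0,"tz": -0.01,"yaw": 0,"fingers": 0.2},
  {"tx": 0,"ty": 0,"tz": -0.016,"yaw": 0,"fingers": 0.2},
  {"tx": 0,"ty": 0,"tz": -0.021,"yaw": 0,"fingers": 0.2},
  {"tx": 0,"ty": 0,"tz": -0.025,"yaw": 0,"fingers": 0.2},
  {"tx": 0,"ty": 0,"tz": -0.028,"yaw": 0,"fingers": 0.2},
  {"tx": 0,"ty": 0,"tz": -0.028,"yaw": 0,"fingers": 0.2},
  {"tx": 0,"ty": 0,"tz": -0.028,"yaw": 0,"fingers": 0.2},
  {"tx": 0,"ty": 0,"tz": -0.028,"yaw": 0,"fingers": 0.2},
])

```text
clock: 7.02
position: [599.8, 45.5, 128.5]
ee_rot: [-3.142, -0.001, -0.001]
force: [0.4, 0.0, -2.5]
grip_width: 51.5
```

```bash
python3 - <<'E'
from h import *
s=bot.sense();print(s['position'],s['ee_rot'],s['force'],s['grip_width']); grab("scene",4); grab("top",4)
crop("scene",4,180,150,360,300,4,"s4");crop("top",4,220,140,340,260,5,"t4")
E
```

```text
[599.81322663  45.48842673 128.54173272] [-3.14155232e+00 -6.24569547e-04 -8.47827975e-04] [ 4.35771099e-01  2.26015138e-03 -2.51354897e+00] 51.5491877272337
```

View pics/s4.png

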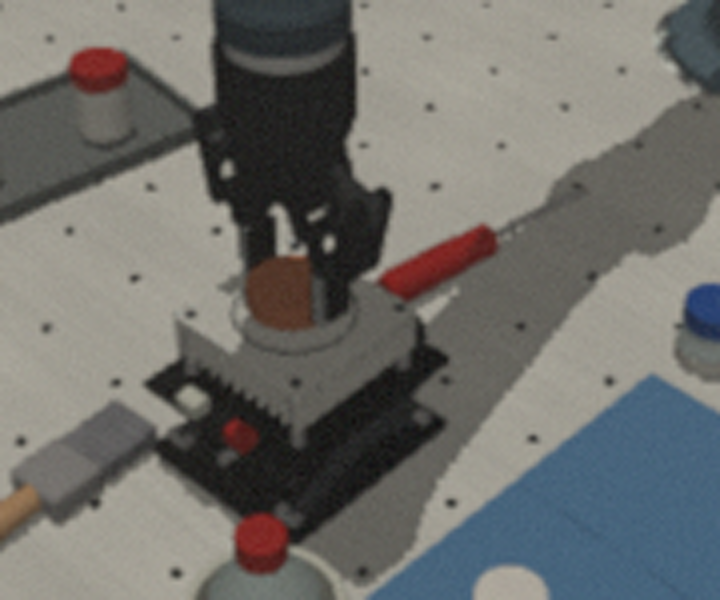

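Call:
send_rows([
  {"tx": 0.001,"ty": 0.001,"tz": -0.0005,"yaw": 0,"fingers": 0.2},
  {"tx": 0.001,"ty": 0.001,"tz": -0.0015,"yaw": 0,"fingers": 0.2},
  {"tx": 0.001,"ty": 0.001,"tz": -0.0025,"yaw": 0,"fingers": 0.2},
  {"tx": 0.001,"ty": 0.001,"tz": -0.0035,"yaw": 0,"fingers": 0.2},
  {"tx": 0.001,"ty": 0.001,"tz": -0.0045,"yaw": 0,"fingers": 0.2},
  {"tx": 0.001,"ty": 0.001,"tz": -0.005,"yaw": 0,"fingers": 0.2},
  {"tx": 0.001,"ty": 0.001,"tz": -0.0055,"yaw": 0,"fingers": 0.2},
  {"tx": 0.001,"ty": 0.001,"tz": -0.0055,"yaw": 0,"fingers": 0.2},
  {"tx": 0.001,"ty": 0.001,"tz": -0.0055,"yaw": 0,"fingers": 0.2},
  {"tx": 0.001,"ty": 0.001,"tz": -0.0055,"yaw": 0,"fingers": 0.2},
])

```text
clock: 7.95
position: [600.4, 46.4, 123.1]
ee_rot: [3.141, 0.0, -0.001]
force: [-1.5, 0.4, 0.7]
grip_width: 51.8
```

Call:
send_rows([
  {"tx": 0,"ty": 0,"tz": 0,"yaw": 0,"fingers": -0.2},
  {"tx": 0,"ty": 0,"tz": 0,"yaw": 0,"fingers": -0.3},
  {"tx": 0,"ty": 0,"tz": 0,"yaw": 0,"fingers": -0.4},
  {"tx": 0,"ty": 0,"tz": 0,"yaw": 0,"fingers": -0.5},
  {"tx": 0,"ty": 0,"tz": 0,"yaw": 0,"fingers": -0.6},
  {"tx": 0,"ty": 0,"tz": 0,"yaw": 0,"fingers": -0.6},
  {"tx": 0,"ty": 0,"tz": 0,"yaw": 0,"fingers": -0.6},
  {"tx": 0,"ty": 0,"tz": 0,"yaw": 0,"fingers": -0.6},
  {"tx": 0,"ty": 0,"tz": 0,"yaw": 0,"fingers": -0.6},
  {"tx": 0,"ty": 0,"tz": 0,"yaw": 0,"fingers": -0.6},
])

```text
clock: 8.78
position: [600.6, 46.4, 122.7]
ee_rot: [-3.142, -0.0, -0.001]
force: [1.0, 0.4, 0.2]
grip_width: 68.3
```

Call:
send_rows([
  {"tx": 0,"ty": 0,"tz": 0.008,"yaw": 0,"fingers": -0.6},
  {"tx": 0,"ty": 0,"tz": 0.02,"yaw": 0,"fingers": -0.6},
  {"tx": 0,"ty": 0,"tz": 0.045,"yaw": 0,"fingers": -0.6},
  {"tx": 0,"ty": 0,"tz": 0.075,"yaw": 0,"fingers": -1},
  {"tx": 0,"ty": 0.03,"tz": 0.085,"yaw": 0,"fingers": -1},
  {"tx": 0,"ty": 0.065,"tz": 0.085,"yaw": 0,"fingers": -1},
  {"tx": 0,"ty": 0.1,"tz": 0.085,"yaw": 0,"fingers": -1},
  {"tx": 0.003,"ty": 0.135,"tz": 0.07,"yaw": 0,"fingers": -1},
  {"tx": 0.005,"ty": 0.165,"tz": 0.045,"yaw": 0,"fingers": -1},
  {"tx": 0.007,"ty": 0.178,"tz": 0.02,"yaw": 0,"fingers": -1},
])

```text
clock: 9.62
position: [607.8, 232.5, 145.9]
ee_rot: [-3.135, -0.005, 0.006]
force: [0.5, 1.2, -0.3]
grip_width: 85.4
```

```bash
cat > run5.py <<'E'
from circ import *
s=bot.sense();print(s['position'],s['ee_rot'],s['force'],s['grip_width']); S,Sd=grab("scene",5); T,Td=grab("top",5)
crop("scene",5,180,150,360,300,4,"s5");crop("top",5,180,140,320,260,5,"t5")
mt=masks(T)[1];ms=masks(S)[1]
A=blob(mt,281,193);B=blob(ms,254,223);print(A,B)
if A: print(plane("top",*A[0],113))
if B: print(plane("scene",*B[0],113))
if A and B: print(tri(ray("top",*A[0]),ray("scene",*B[0])))
try: print(circle("top",T,(601.7,46.6)))
except Exception as e: print(e)
E
python3 run5.py
```

```text
[607.84260355 232.47019117 145.85701248] [-3.13481422 -0.00546328  0.00564183] [ 0.45931317  1.18085699 -0.26907959] 85.36828705442653
(array([281.30548926, 195.02863962]), array([270, 184,  23,  23, 419], dtype=int32)) (array([252.71304348, 224.71304348]), array([241, 216,  24,  19, 345], dtype=int32))
[602.46720491  44.68353866 113.        ]
[601.31391411  45.15831731 113.        ]
(array([601.98814511,  45.09215815, 113.46059007]), np.float64(1.117044519906684))
(array([601.99985199,  46.37347976]), np.float64(36.29145854689484), 40, np.float64(0.373379853099582))
```

View pics/t5.png

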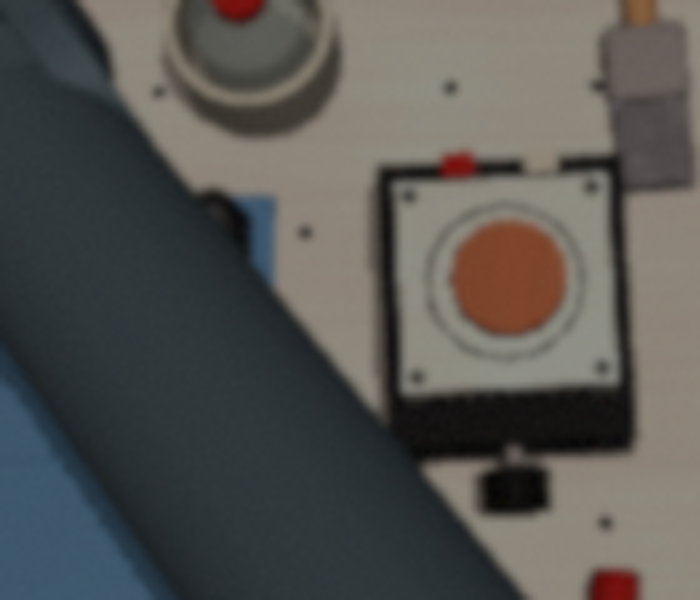

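View pics/s5.png

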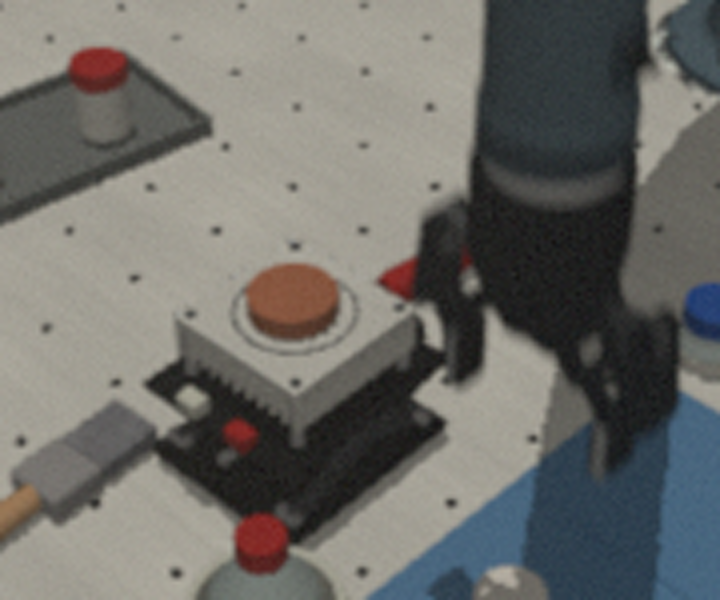

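Call:
send_rows([
  {"tx": 0,"ty": 0,"tz": -0.01,"yaw": 0,"fingers": -1},
  {"tx": 0,"ty": 0,"tz": -0.03,"yaw": 0,"fingers": -1},
  {"tx": 0,"ty": 0,"tz": -0.055,"yaw": 0,"fingers": -1},
  {"tx": 0,"ty": 0,"tz": -0.08,"yaw": 0,"fingers": -1},
  {"tx": 0,"ty": 0,"tz": -0.1,"yaw": 0,"fingers": -0.8},
  {"tx": 0,"ty": 0,"tz": -0.112,"yaw": 0,"fingers": -0.6},
  {"tx": 0,"ty": 0,"tz": -0.117,"yaw": 0,"fingers": -0.4},
  {"tx": 0,"ty": 0,"tz": -0.117,"yaw": 0,"fingers": -0.4},
  {"tx": 0,"ty": 0,"tz": -0.117,"yaw": 0,"fingers": -0.4},
  {"tx": 0,"ty": 0,"tz": -0.117,"yaw": 0,"fingers": -0.4},
])

```text
clock: 10.55
position: [609.2, 224.8, 27.8]
ee_rot: [-3.14, -0.003, -0.001]
force: [0.9, -0.3, 0.8]
grip_width: 59.8
```

Call:
send_rows([
  {"tx": -0.001,"ty": 0,"tz": -0.004,"yaw": 0,"fingers": -0.4},
  {"tx": -0.001,"ty": 0,"tz": -0.008,"yaw": 0,"fingers": -0.4},
  {"tx": -0.001,"ty": 0,"tz": -0.01,"yaw": 0,"fingers": -0.4},
  {"tx": -0.001,"ty": 0,"tz": -0.01,"yaw": 0,"fingers": -0.3},
  {"tx": -0.001,"ty": 0,"tz": -0.01,"yaw": 0,"fingers": -0.1},
  {"tx": -0.001,"ty": 0,"tz": -0.01,"yaw": 0,"fingers": 0.1},
  {"tx": -0.001,"ty": 0,"tz": -0.01,"yaw": 0,"fingers": 0.4},
  {"tx": -0.001,"ty": 0,"tz": -0.01,"yaw": 0,"fingers": 0.4},
  {"tx": -0.001,"ty": 0,"tz": -0.01,"yaw": 0,"fingers": 0.4},
  {"tx": -0.001,"ty": 0,"tz": -0.01,"yaw": 0,"fingers": 0.4},
], grip_force=30)

```text
clock: 11.38
position: [606.7, 224.6, 16.0]
ee_rot: [-3.141, -0.0, -0.001]
force: [1.2, 0.6, 0.4]
grip_width: 40.7
```

Call:
send_rows([
  {"tx": 0,"ty": 0,"tz": 0,"yaw": 0,"fingers": -0.15},
  {"tx": 0,"ty": 0,"tz": 0,"yaw": 0,"fingers": -0.15},
  {"tx": 0.001,"ty": 0,"tz": 0.002,"yaw": 0,"fingers": -0.15},
  {"tx": 0.001,"ty": 0,"tz": 0.003,"yaw": 0,"fingers": -0.15},
  {"tx": 0.001,"ty": 0,"tz": 0.003,"yaw": 0,"fingers": -0.15},
  {"tx": 0.001,"ty": 0,"tz": 0.003,"yaw": 0,"fingers": -0.05},
  {"tx": 0.001,"ty": 0,"tz": 0.003,"yaw": 0,"fingers": 0.3},
  {"tx": 0.001,"ty": 0,"tz": 0.003,"yaw": 0,"fingers": 0.4},
  {"tx": 0.001,"ty": 0,"tz": 0.003,"yaw": 0,"fingers": 0.4},
  {"tx": 0.001,"ty": 0,"tz": 0.003,"yaw": 0,"fingers": 0.4},
], grip_force=30)

```text
clock: 12.22
position: [607.8, 224.6, 19.2]
ee_rot: [-3.141, -0.001, -0.001]
force: [0.6, -0.6, 2.0]
grip_width: 40.2
```

Call:
send_rows([
  {"tx": 0,"ty": 0,"tz": 0.003,"yaw": 0,"fingers": 0.4},
  {"tx": 0,"ty": 0,"tz": 0.01,"yaw": 0,"fingers": 0.4},
  {"tx": 0,"ty": 0,"tz": 0.022,"yaw": 0,"fingers": 0.4},
  {"tx": 0,"ty": 0,"tz": 0.04,"yaw": 0,"fingers": 0.4},
  {"tx": 0,"ty": 0,"tz": 0.062,"yaw": 0,"fingers": 0.4},
  {"tx": 0,"ty": 0,"tz": 0.087,"yaw": 0,"fingers": 0.4},
  {"tx": 0,"ty": 0,"tz": 0.112,"yaw": 0,"fingers": 0.4},
  {"tx": 0,"ty": 0,"tz": 0.134,"yaw": 0,"fingers": 0.4},
  {"tx": 0,"ty": 0,"tz": 0.146,"yaw": 0,"fingers": 0.4},
  {"tx": 0,"ty": 0,"tz": 0.15,"yaw": 0,"fingers": 0.4},
])

```text
clock: 13.05
position: [609.2, 225.4, 172.6]
ee_rot: [-3.14, -0.006, -0.001]
force: [0.1, 0.6, -0.6]
grip_width: 40.2
```

Call:
send_rows([
  {"tx": 0,"ty": -0.008,"tz": 0,"yaw": 0,"fingers": 0.4},
  {"tx": -0.001,"ty": -0.025,"tz": 0,"yaw": 0,"fingers": 0.4},
  {"tx": -0.002,"ty": -0.05,"tz": 0,"yaw": 0,"fingers": 0.4},
  {"tx": -0.003,"ty": -0.08,"tz": 0,"yaw": 0,"fingers": 0.4},
  {"tx": -0.004,"ty": -0.11,"tz": 0,"yaw": 0,"fingers": 0.4},
  {"tx": -0.005,"ty": -0.138,"tz": 0,"yaw": 0,"fingers": 0.4},
  {"tx": -0.006,"ty": -0.16,"tz": 0,"yaw": 0,"fingers": 0.4},
  {"tx": -0.006,"ty": -0.174,"tz": 0,"yaw": 0,"fingers": 0.4},
  {"tx": -0.006,"ty": -0.1795,"tz": -0.003,"yaw": 0,"fingers": 0.4},
  {"tx": -0.006,"ty": -0.1795,"tz": -0.008,"yaw": 0,"fingers": 0.4},
])

```text
clock: 13.88
position: [601.4, 42.8, 159.9]
ee_rot: [3.141, 0.001, -0.004]
force: [0.1, -0.3, -1.2]
grip_width: 39.9
```

Call:
send_rows([
  {"tx": 0,"ty": 0,"tz": -0.004,"yaw": 0,"fingers": 0.4},
  {"tx": 0,"ty": 0,"tz": -0.008,"yaw": 0,"fingers": 0.4},
  {"tx": 0,"ty": 0,"tz": -0.012,"yaw": 0,"fingers": 0.4},
  {"tx": 0,"ty": 0,"tz": -0.015,"yaw": 0,"fingers": 0.4},
  {"tx": 0,"ty": 0,"tz": -0.017,"yaw": 0,"fingers": 0.4},
  {"tx": 0,"ty": 0,"tz": -0.018,"yaw": 0,"fingers": 0.4},
  {"tx": 0,"ty": 0,"tz": -0.018,"yaw": 0,"fingers": 0.4},
  {"tx": 0,"ty": 0,"tz": -0.018,"yaw": 0,"fingers": 0.4},
  {"tx": 0,"ty": 0,"tz": -0.018,"yaw": 0,"fingers": 0.4},
  {"tx": 0,"ty": 0,"tz": -0.018,"yaw": 0,"fingers": 0.4},
])

```text
clock: 14.72
position: [601.8, 44.9, 143.1]
ee_rot: [-3.142, -0.001, -0.001]
force: [-0.3, 0.2, 0.3]
grip_width: 40.3
```

```bash
python3 - <<'E'
from meas import *
s=bot.sense();print(s['position'],s['ee_rot'],s['force'],s['grip_width']); S,_=grab("scene",6); 
crop("scene",6,210,170,310,260,7,"s6")
E
```

```text
[601.76722096  44.91094164 143.08240001] [-3.14156444e+00 -6.45373133e-04 -9.96213829e-04] [-0.26657378  0.24734775  0.29093702] 40.262447105276706
```

View pics/s6.png

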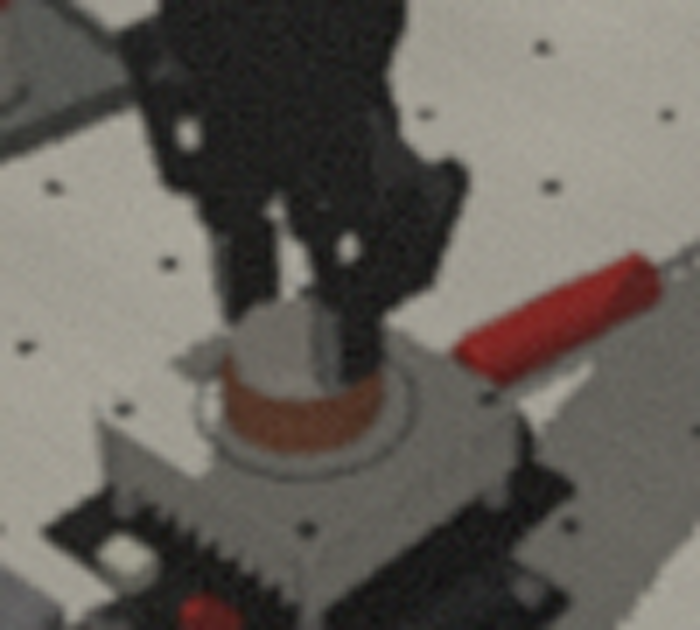

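Call:
send_rows([
  {"tx": 0,"ty": 0,"tz": -0.001,"yaw": 0,"fingers": 0.4},
  {"tx": 0,"ty": 0,"tz": -0.0015,"yaw": 0,"fingers": 0.4},
  {"tx": 0,"ty": 0,"tz": -0.002,"yaw": 0,"fingers": 0.4},
  {"tx": 0,"ty": 0,"tz": -0.0025,"yaw": 0,"fingers": 0.4},
  {"tx": 0,"ty": 0,"tz": -0.003,"yaw": 0,"fingers": 0.4},
  {"tx": 0,"ty": 0,"tz": -0.0035,"yaw": 0,"fingers": 0.4},
  {"tx": 0,"ty": 0,"tz": -0.004,"yaw": 0,"fingers": 0.4},
  {"tx": 0,"ty": 0,"tz": -0.004,"yaw": 0,"fingers": 0.4},
  {"tx": 0,"ty": 0,"tz": -0.004,"yaw": 0,"fingers": 0.4},
  {"tx": 0,"ty": 0,"tz": -0.004,"yaw": 0,"fingers": 0.4},
])

```text
clock: 15.6
position: [601.5, 45.0, 139.2]
ee_rot: [3.141, 0.0, -0.001]
force: [-1.2, -0.6, 3.7]
grip_width: 40.1
```

Contact (Fz +3.7 N at the predicted height). Releasing gently.

Call:
send_rows([
  {"tx": 0,"ty": 0,"tz": 0,"yaw": 0,"fingers": 0.05},
  {"tx": 0,"ty": 0,"tz": 0,"yaw": 0,"fingers": 0.0},
  {"tx": 0,"ty": 0,"tz": 0,"yaw": 0,"fingers": -0.1},
  {"tx": 0,"ty": 0,"tz": 0,"yaw": 0,"fingers": -0.2},
  {"tx": 0,"ty": 0,"tz": 0,"yaw": 0,"fingers": -0.3},
  {"tx": 0,"ty": 0,"tz": 0,"yaw": 0,"fingers": -0.4},
  {"tx": 0,"ty": 0,"tz": 0,"yaw": 0,"fingers": -0.5},
  {"tx": 0,"ty": 0,"tz": 0,"yaw": 0,"fingers": -0.5},
  {"tx": 0,"ty": 0,"tz": 0,"yaw": 0,"fingers": -0.5},
  {"tx": 0,"ty": 0,"tz": 0,"yaw": 0,"fingers": -0.5},
])

```text
clock: 16.43
position: [601.5, 45.0, 138.8]
ee_rot: [-3.142, -0.0, -0.001]
force: [-0.5, 0.3, -0.6]
grip_width: 63.8
```

Call:
send_rows([
  {"tx": 0,"ty": 0,"tz": 0.006,"yaw": 0,"fingers": -0.5},
  {"tx": 0,"ty": 0,"tz": 0.018,"yaw": 0,"fingers": -0.5},
  {"tx": 0,"ty": 0,"tz": 0.035,"yaw": 0,"fingers": -0.6},
  {"tx": 0,"ty": -0.02,"tz": 0.055,"yaw": 0,"fingers": -0.8},
  {"tx": -0.01,"ty": -0.05,"tz": 0.06,"yaw": -1,"fingers": -1},
  {"tx": -0.02,"ty": -0.085,"tz": 0.06,"yaw": -3,"fingers": -1},
  {"tx": -0.035,"ty": -0.12,"tz": 0.06,"yaw": -5,"fingers": -1},
  {"tx": -0.05,"ty": -0.155,"tz": 0.06,"yaw": -7,"fingers": -1},
  {"tx": -0.065,"ty": -0.185,"tz": 0.06,"yaw": -8,"fingers": -1},
  {"tx": -0.075,"ty": -0.205,"tz": 0.06,"yaw": -8,"fingers": -1},
])

```text
clock: 17.27
position: [525.0, -164.7, 200.2]
ee_rot: [3.139, -0.001, -0.146]
force: [-0.6, 0.6, -0.0]
grip_width: 85.4
```

```bash
cat > run7.py <<'E'
from circ import *
import sys
tag=sys.argv[1]
s=bot.sense();print(s['position'],s['ee_rot'],s['force'],s['grip_width']); S,Sd=grab("scene",tag); T,Td=grab("top",tag)
crop("scene",tag,200,170,310,270,7,"s"+tag);crop("top",tag,240,150,320,240,7,"t"+tag)
mt=masks(T);ms=masks(S)
gt=cv2.GaussianBlur(T,(0,0),0.5)
for nm,m,i in (("top",T,(281,193)),("scene",S,(254,220))):
    h=m.astype(int)
    cop=(h[...,0]>1.2*h[...,1])&(h[...,1]>1.0*h[...,2])&(h[...,0]>50)
    n,l=cv2.connectedComponents(cop.astype(np.uint8))
    # copper component near + convex hull, ceramic = hole
    B=[j for j in range(1,n) if (l==j).sum()>60]
    best=None
    for j in B:
        ys,xs=np.nonzero(l==j)
        if np.hypot(xs.mean()-i[0],ys.mean()-i[1])<15: best=j
    if best is None: print(nm,"no copper");continue
    M=(l==best).astype(np.uint8); cs=cv2.findContours(M,cv2.RETR_EXTERNAL,cv2.CHAIN_APPROX_NONE)[0]
    c=max(cs,key=cv2.contourArea); hull=cv2.convexHull(c); H=np.zeros_like(M); cv2.fillConvexPoly(H,hull,1)
    mm=cv2.moments(H,True); pc=(mm['m10']/mm['m00'],mm['m01']/mm['m00'])
    cer=((H==1)&(M==0)).astype(np.uint8)
    cer=cv2.morphologyEx(cer,cv2.MORPH_OPEN,np.ones((3,3))); mm=cv2.moments(cer,True); 
    print(nm,"copper hull",np.round(pc,1),H.sum(),plane(nm,*pc,113).round(1))
    if mm['m00']: pe=(mm['m10']/mm['m00'],mm['m01']/mm['m00']);print("   ceramic",np.round(pe,1),cer.sum(),plane(nm,*pe,128 if nm=="top" else 125).round(1))
for i,(a,b) in enumerate((((431,249),(205,167)),((436,204),(171,180)))):
    A=blob(mt[0],*a);B=blob(ms[0],*b)
    if A: print("cap",i+1,"top",A[0],plane("top",*A[0],57).round(1))
    if B: print("      scene",B[0],plane("scene",*B[0],57).round(1))
E
python3 run7.py 7
```

```text
[ 525.0011369  -164.71570166  200.22103221] [ 3.13906212e+00 -1.13472263e-03 -1.45870223e-01] [-0.64068549  0.64760123 -0.03571607] 85.38963871714401
top copper hull [281.1 195. ] 433 [602.5  45.  113. ]
   ceramic [281.8 193.7] 259 [602.5  43.4 128. ]
scene copper hull [252.9 226.2] 304 [604.7  49.4 113. ]
   ceramic [252.4 223.2] 121 [607.5  51.4 125. ]
      scene [204.17757009 166.59813084] [ 475.4 -309.3   57. ]
      scene [169.89166667 178.95833333] [ 587. -327.   57.]
```

View pics/t7.png

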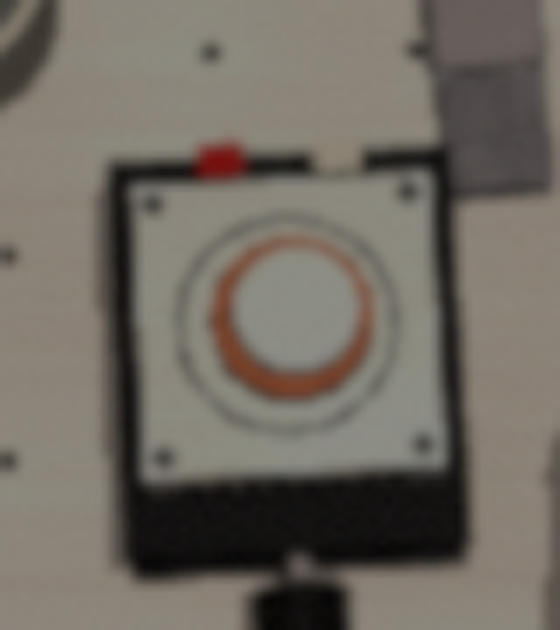

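View pics/s7.png

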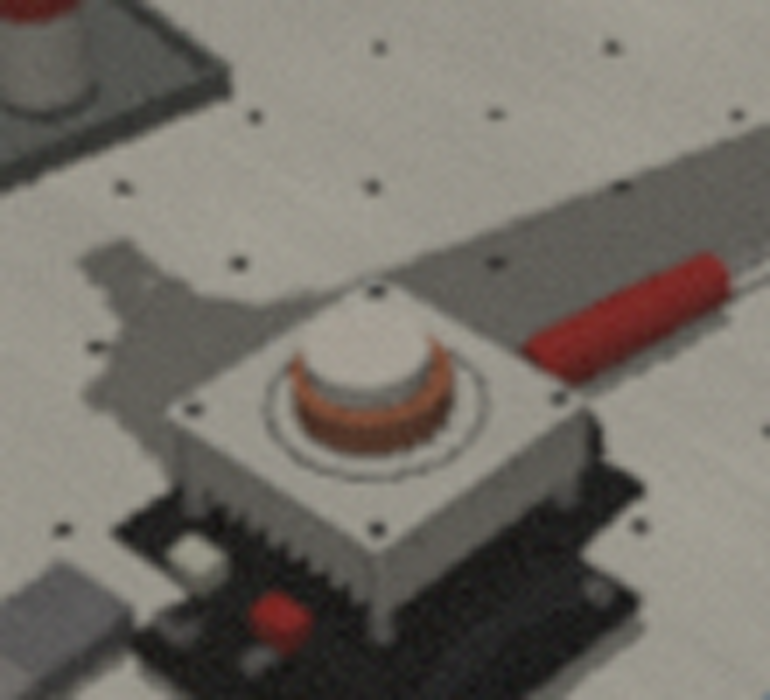

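Call:
send_rows([
  {"tx": -0.004,"ty": -0.012,"tz": 0,"yaw": 0,"fingers": -1},
  {"tx": -0.012,"ty": -0.036,"tz": -0.005,"yaw": 0,"fingers": -1},
  {"tx": -0.022,"ty": -0.066,"tz": -0.015,"yaw": 0,"fingers": -1},
  {"tx": -0.032,"ty": -0.096,"tz": -0.03,"yaw": 0,"fingers": -1},
  {"tx": -0.041,"ty": -0.123,"tz": -0.05,"yaw": 0,"fingers": -1},
  {"tx": -0.046,"ty": -0.139,"tz": -0.07,"yaw": 0,"fingers": -1},
  {"tx": -0.048,"ty": -0.144,"tz": -0.085,"yaw": 0,"fingers": -1},
  {"tx": -0.048,"ty": -0.144,"tz": -0.09,"yaw": 0,"fingers": -1},
  {"tx": -0.048,"ty": -0.144,"tz": -0.09,"yaw": 0,"fingers": -1},
  {"tx": -0.048,"ty": -0.144,"tz": -0.09,"yaw": 0,"fingers": -1},
])

```text
clock: 18.2
position: [480.2, -302.3, 109.5]
ee_rot: [-3.141, -0.001, -0.137]
force: [1.3, -0.5, 0.7]
grip_width: 85.6
```

```bash
python3 - <<'E'
from h import *
s=bot.sense();print(s['position'],s['ee_rot'],s['force'],s['grip_width']); S,_=grab("scene",8); 
crop("scene",8,130,90,270,210,5,"s8")
E
```

```text
[ 480.20587102 -302.27016434  109.48017696] [-3.14058680e+00 -1.38589090e-03 -1.37262071e-01] [ 1.28549952 -0.47110196  0.65039478] 85.61492609406217
```

View pics/s8.png

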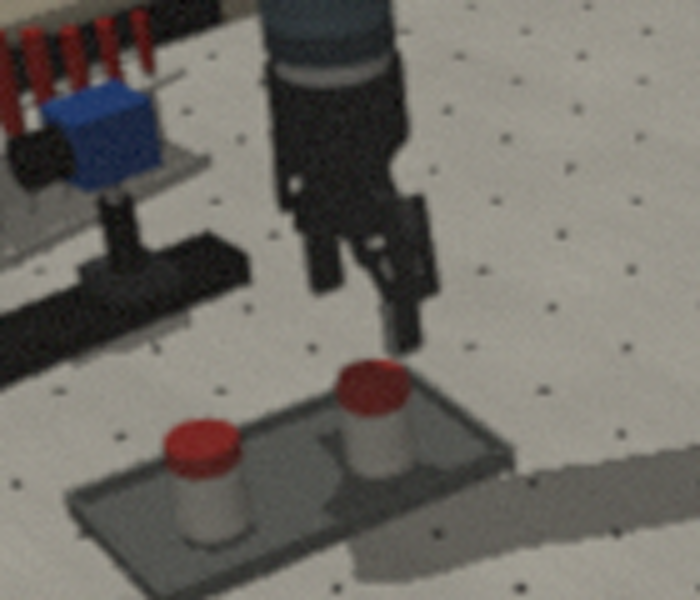

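Call:
send_rows([
  {"tx": -0.0034,"ty": -0.0067,"tz": 0,"yaw": 0,"fingers": -1},
  {"tx": -0.0034,"ty": -0.0067,"tz": -0.007,"yaw": 0,"fingers": -1},
  {"tx": -0.0034,"ty": -0.0067,"tz": -0.02,"yaw": 0,"fingers": -1},
  {"tx": -0.0034,"ty": -0.0067,"tz": -0.035,"yaw": 0,"fingers": -1},
  {"tx": -0.0034,"ty": -0.0067,"tz": -0.05,"yaw": 0,"fingers": -1},
  {"tx": -0.0034,"ty": -0.0067,"tz": -0.062,"yaw": 0,"fingers": -1},
  {"tx": -0.0034,"ty": -0.0067,"tz": -0.067,"yaw": 0,"fingers": -0.7},
  {"tx": -0.0034,"ty": -0.0067,"tz": -0.067,"yaw": 0,"fingers": -0.4},
  {"tx": -0.0034,"ty": -0.0067,"tz": -0.067,"yaw": 0,"fingers": -0.4},
  {"tx": -0.0034,"ty": -0.0067,"tz": -0.067,"yaw": 0,"fingers": -0.4},
])

```text
clock: 19.08
position: [475.8, -311.1, 42.4]
ee_rot: [3.141, -0.001, -0.14]
force: [0.1, -0.5, -0.3]
grip_width: 59.4
```

Call:
send_rows([
  {"tx": 0.001,"ty": 0.002,"tz": 0,"yaw": 0,"fingers": -0.4},
  {"tx": 0.001,"ty": 0.002,"tz": 0,"yaw": 0,"fingers": -0.3},
  {"tx": 0.001,"ty": 0.002,"tz": 0,"yaw": 0,"fingers": -0.15},
  {"tx": 0.001,"ty": 0.002,"tz": 0,"yaw": 0,"fingers": -0.05},
  {"tx": 0.001,"ty": 0.002,"tz": 0,"yaw": 0,"fingers": 0.1},
  {"tx": 0.001,"ty": 0.002,"tz": 0,"yaw": 0,"fingers": 0.3},
  {"tx": 0.001,"ty": 0.002,"tz": 0,"yaw": 0,"fingers": 0.3},
  {"tx": 0.001,"ty": 0.002,"tz": 0,"yaw": 0,"fingers": 0.3},
  {"tx": 0.001,"ty": 0.002,"tz": 0,"yaw": 0,"fingers": 0.3},
  {"tx": 0.001,"ty": 0.002,"tz": 0,"yaw": 0,"fingers": 0.3},
], grip_force=40)

```text
clock: 19.92
position: [477.2, -307.6, 42.6]
ee_rot: [-3.14, -0.001, -0.14]
force: [0.7, 3.8, 5.6]
grip_width: 43.1
```

Call:
send_rows([
  {"tx": 0,"ty": 0,"tz": 0.002,"yaw": 0,"fingers": 0.3},
  {"tx": 0,"ty": 0,"tz": 0.006,"yaw": 0,"fingers": 0.3},
  {"tx": 0,"ty": 0,"tz": 0.012,"yaw": 0,"fingers": 0.3},
  {"tx": 0,"ty": 0,"tz": 0.02,"yaw": 0,"fingers": 0.3},
  {"tx": 0,"ty": 0,"tz": 0.028,"yaw": 0,"fingers": 0.3},
  {"tx": 0,"ty": 0,"tz": 0.034,"yaw": 0,"fingers": 0.3},
  {"tx": 0,"ty": 0,"tz": 0.038,"yaw": 0,"fingers": 0.3},
  {"tx": 0,"ty": 0,"tz": 0.04,"yaw": 0,"fingers": 0.3},
  {"tx": 0,"ty": 0,"tz": 0.04,"yaw": 0,"fingers": 0.3},
  {"tx": 0,"ty": 0,"tz": 0.04,"yaw": 0,"fingers": 0.3},
])

```text
clock: 20.75
position: [476.0, -308.7, 81.8]
ee_rot: [3.142, -0.0, -0.14]
force: [-0.3, -0.0, -3.4]
grip_width: 43.3
```

Call:
send_rows([
  {"tx": 0,"ty": 0,"tz": 0,"yaw": 0,"fingers": 0.3},
  {"tx": 0,"ty": 0,"tz": 0,"yaw": 0,"fingers": 0.3},
  {"tx": 0,"ty": 0,"tz": 0,"yaw": 0,"fingers": 0.3},
  {"tx": 0,"ty": 0,"tz": 0,"yaw": 0,"fingers": 0.3},
  {"tx": 0,"ty": 0,"tz": 0,"yaw": 0,"fingers": 0.3},
  {"tx": 0,"ty": 0,"tz": 0,"yaw": 0,"fingers": 0.3},
  {"tx": 0,"ty": 0,"tz": 0,"yaw": 0,"fingers": 0.3},
  {"tx": 0,"ty": 0,"tz": 0,"yaw": 0,"fingers": 0.3},
  {"tx": 0,"ty": 0,"tz": 0,"yaw": 0,"fingers": 0.3},
  {"tx": 0,"ty": 0,"tz": 0,"yaw": 0,"fingers": 0.3},
])

```text
clock: 21.58
position: [476.1, -308.8, 81.8]
ee_rot: [-3.142, -0.0, -0.141]
force: [-0.2, 0.0, -3.7]
grip_width: 43.2
```

```bash
python3 - <<'E'
from h import *
for i in range(4):
    s=bot.sense();print(s['position'],s['force'],s['torque'],s['joint_torque'][[1,3]],s['grip_width']); S,_=grab("scene",9) if i<3 else (0,0)
crop("scene",9,130,90,270,210,5,"s9")
E
```

```text
[ 476.12091742 -308.75440748   81.77873899] [-0.22543483  0.01884645 -3.70587013] [ 0.05517091  0.02590664 -0.01354021] [-42.14639068 -20.5402565 ] 43.19761122347898
[ 476.11578852 -308.77911027   81.79850996] [ 0.51196819 -0.71601613 -4.05743015] [ 0.0067884   0.03213143 -0.01744881] [-42.14914083 -20.54136336] 43.237694001979676
[ 476.12423196 -308.79727452   81.81474052] [ 0.26967606 -0.83506865 -3.20243234] [0.02183514 0.01244212 0.01027726] [-42.14945197 -20.54187477] 43.16669232444455
[ 476.13498462 -308.76054131   81.7931954 ] [-0.47764242  0.15852844 -3.12283446] [ 0.01394577 -0.03271201 -0.02022944] [-42.15233803 -20.54235399] 43.06458709692423
```

View pics/s9.png

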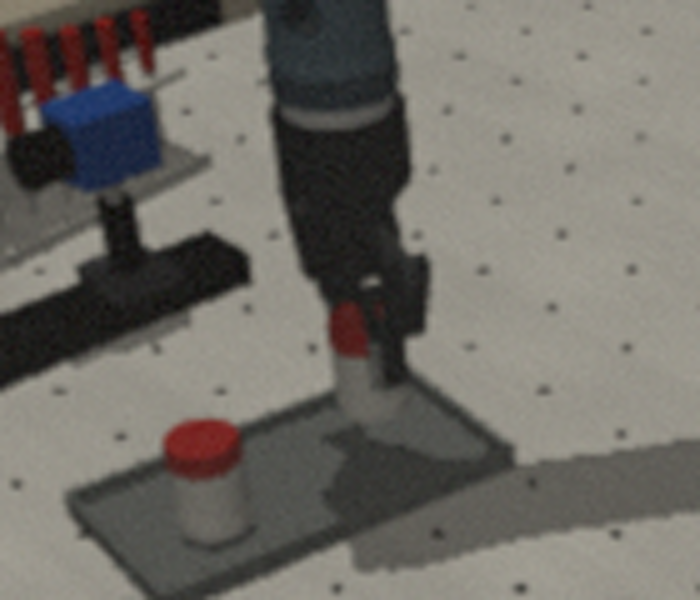

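Call:
send_rows([
  {"tx": 0,"ty": 0,"tz": -0.004,"yaw": 0,"fingers": 0.3},
  {"tx": 0,"ty": 0,"tz": -0.012,"yaw": 0,"fingers": 0.3},
  {"tx": 0,"ty": 0,"tz": -0.021,"yaw": 0,"fingers": 0.3},
  {"tx": 0,"ty": 0,"tz": -0.029,"yaw": 0,"fingers": 0.3},
  {"tx": 0,"ty": 0,"tz": -0.034,"yaw": 0,"fingers": 0.3},
  {"tx": 0,"ty": 0,"tz": -0.037,"yaw": 0,"fingers": 0.3},
  {"tx": 0,"ty": 0,"tz": -0.038,"yaw": 0,"fingers": 0.3},
  {"tx": 0,"ty": 0,"tz": -0.039,"yaw": 0,"fingers": 0.3},
  {"tx": 0,"ty": 0,"tz": -0.0395,"yaw": 0,"fingers": 0.3},
  {"tx": 0,"ty": 0,"tz": -0.0395,"yaw": 0,"fingers": 0.3},
])

```text
clock: 22.57
position: [476.2, -308.7, 42.7]
ee_rot: [3.141, -0.0, -0.14]
force: [-0.6, 1.0, -1.8]
grip_width: 43.1
```

Still partly carrying weight (Fz −1.8): press half a millimetre more, then release.

Call:
send_rows([
  {"tx": 0,"ty": 0,"tz": -0.0005,"yaw": 0,"fingers": 0.3},
  {"tx": 0,"ty": 0,"tz": -0.001,"yaw": 0,"fingers": 0.3},
  {"tx": 0,"ty": 0,"tz": -0.001,"yaw": 0,"fingers": 0.3},
  {"tx": 0,"ty": 0,"tz": -0.001,"yaw": 0,"fingers": 0.0},
  {"tx": 0,"ty": 0,"tz": -0.001,"yaw": 0,"fingers": -0.1},
  {"tx": 0,"ty": 0,"tz": -0.001,"yaw": 0,"fingers": -0.2},
  {"tx": 0,"ty": 0,"tz": -0.001,"yaw": 0,"fingers": -0.4},
  {"tx": 0,"ty": 0,"tz": -0.001,"yaw": 0,"fingers": -0.6},
  {"tx": 0,"ty": 0,"tz": -0.001,"yaw": 0,"fingers": -0.8},
  {"tx": 0,"ty": 0,"tz": -0.001,"yaw": 0,"fingers": -0.8},
])

```text
clock: 23.4
position: [476.3, -308.9, 41.3]
ee_rot: [3.141, -0.0, -0.141]
force: [-0.0, -0.0, 0.1]
grip_width: 76.8
```

Call:
send_rows([
  {"tx": 0,"ty": 0,"tz": 0.015,"yaw": 0,"fingers": -0.8},
  {"tx": 0,"ty": 0,"tz": 0.04,"yaw": 0,"fingers": -1},
  {"tx": 0,"ty": 0,"tz": 0.07,"yaw": 0,"fingers": -1},
  {"tx": 0.01,"ty": -0.002,"tz": 0.075,"yaw": 0,"fingers": -1},
  {"tx": 0.035,"ty": -0.006,"tz": 0.075,"yaw": 0,"fingers": -1},
  {"tx": 0.065,"ty": -0.011,"tz": 0.075,"yaw": 0,"fingers": -1},
  {"tx": 0.09,"ty": -0.015,"tz": 0.075,"yaw": 0,"fingers": -1},
  {"tx": 0.106,"ty": -0.017,"tz": 0.075,"yaw": 0,"fingers": -1},
  {"tx": 0.111,"ty": -0.018,"tz": 0.075,"yaw": 0,"fingers": -1},
  {"tx": 0.111,"ty": -0.018,"tz": 0.075,"yaw": 0,"fingers": -1},
])

```text
clock: 24.23
position: [588.4, -326.2, 116.0]
ee_rot: [-3.141, -0.001, -0.139]
force: [-0.6, 0.7, -0.1]
grip_width: 85.2
```

```bash
python3 run7.py 10; python3 -c "
from h import *
crop('scene','10',130,90,270,210,5,'s10')"
```

```text
[ 588.36991291 -326.15858972  115.99190194] [-3.14101292e+00 -6.10002103e-04 -1.39082351e-01] [-0.59092783  0.70823018 -0.10968468] 85.16109572705821
top copper hull [281.1 195. ] 433 [602.5  45.  113. ]
   ceramic [281.8 193.7] 260 [602.6  43.4 128. ]
scene copper hull [252.9 226.2] 305 [604.6  49.3 113. ]
   ceramic [252.4 223.1] 123 [607.3  51.1 125. ]
cap 1 top [431.8358209  249.33208955] [ 477.2 -311.8   57. ]
      scene [203.90384615 166.21153846] [ 474.6 -311.7   57. ]
cap 2 top [435.91719745 205.33121019] [ 583.4 -328.    57. ]
      scene [169.89189189 179.38738739] [ 588.2 -325.1   57. ]
```

View pics/s10.png

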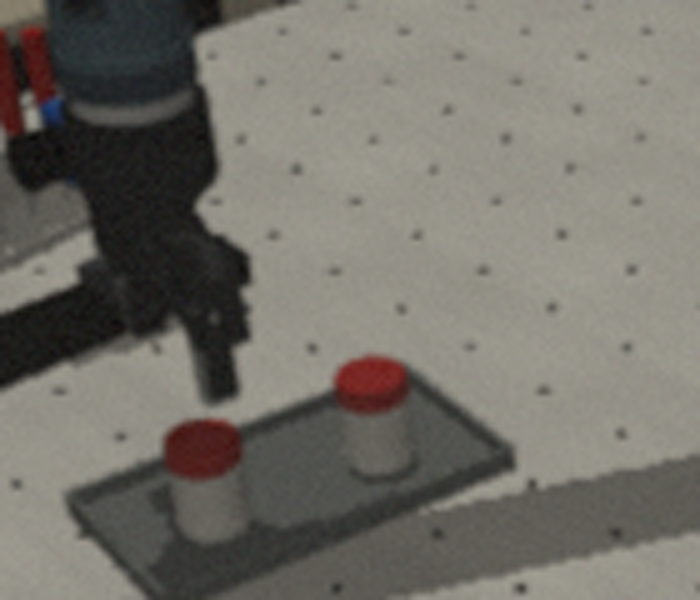

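Call:
send_rows([
  {"tx": -0.0005,"ty": 0,"tz": -0.007,"yaw": 0,"fingers": -1},
  {"tx": -0.0005,"ty": 0,"tz": -0.02,"yaw": 0,"fingers": -1},
  {"tx": -0.0005,"ty": 0,"tz": -0.037,"yaw": 0,"fingers": -1},
  {"tx": -0.0005,"ty": 0,"tz": -0.055,"yaw": 0,"fingers": -1},
  {"tx": -0.0005,"ty": 0,"tz": -0.068,"yaw": 0,"fingers": -1},
  {"tx": -0.0005,"ty": 0,"tz": -0.073,"yaw": 0,"fingers": -1},
  {"tx": -0.0005,"ty": 0,"tz": -0.073,"yaw": 0,"fingers": -0.7},
  {"tx": -0.0005,"ty": 0,"tz": -0.073,"yaw": 0,"fingers": -0.4},
  {"tx": -0.0005,"ty": 0,"tz": -0.073,"yaw": 0,"fingers": -0.3},
  {"tx": -0.0005,"ty": 0,"tz": -0.073,"yaw": 0,"fingers": -0.2},
])

```text
clock: 25.17
position: [587.7, -327.2, 44.7]
ee_rot: [3.141, -0.003, -0.14]
force: [0.4, 0.3, -0.3]
grip_width: 51.3
```

Call:
send_rows([
  {"tx": 0,"ty": 0,"tz": 0,"yaw": 0,"fingers": -0.1},
  {"tx": 0,"ty": 0,"tz": 0,"yaw": 0,"fingers": 0.0},
  {"tx": 0,"ty": 0,"tz": 0,"yaw": 0,"fingers": 0.1},
  {"tx": 0,"ty": 0,"tz": 0,"yaw": 0,"fingers": 0.3},
  {"tx": 0,"ty": 0,"tz": 0,"yaw": 0,"fingers": 0.3},
  {"tx": 0,"ty": 0,"tz": 0,"yaw": 0,"fingers": 0.3},
  {"tx": 0,"ty": 0,"tz": 0,"yaw": 0,"fingers": 0.3},
  {"tx": 0,"ty": 0,"tz": 0,"yaw": 0,"fingers": 0.3},
  {"tx": 0,"ty": 0,"tz": 0,"yaw": 0,"fingers": 0.3},
  {"tx": 0,"ty": 0,"tz": 0,"yaw": 0,"fingers": 0.3},
], grip_force=40)

```text
clock: 26.0
position: [587.9, -326.5, 44.8]
ee_rot: [3.142, -0.002, -0.14]
force: [-0.2, 1.5, 6.1]
grip_width: 43.4
```

Call:
send_rows([
  {"tx": 0,"ty": 0,"tz": 0.002,"yaw": 0,"fingers": 0.3},
  {"tx": 0,"ty": 0,"tz": 0.006,"yaw": 0,"fingers": 0.3},
  {"tx": 0,"ty": 0,"tz": 0.012,"yaw": 0,"fingers": 0.3},
  {"tx": 0,"ty": 0,"tz": 0.02,"yaw": 0,"fingers": 0.3},
  {"tx": 0,"ty": 0,"tz": 0.028,"yaw": 0,"fingers": 0.3},
  {"tx": 0,"ty": 0,"tz": 0.034,"yaw": 0,"fingers": 0.3},
  {"tx": 0,"ty": 0,"tz": 0.038,"yaw": 0,"fingers": 0.3},
  {"tx": 0,"ty": 0,"tz": 0.04,"yaw": 0,"fingers": 0.3},
  {"tx": 0,"ty": 0,"tz": 0.04,"yaw": 0,"fingers": 0.3},
  {"tx": 0,"ty": 0,"tz": 0.04,"yaw": 0,"fingers": 0.3},
])

```text
clock: 26.83
position: [586.6, -326.7, 83.3]
ee_rot: [3.142, 0.0, -0.14]
force: [-0.1, -1.0, -1.8]
grip_width: 43.4
```

Call:
send_rows([
  {"tx": 0,"ty": 0,"tz": 0,"yaw": 0,"fingers": 0.3},
  {"tx": 0,"ty": 0,"tz": 0,"yaw": 0,"fingers": 0.3},
  {"tx": 0,"ty": 0,"tz": 0,"yaw": 0,"fingers": 0.3},
  {"tx": 0,"ty": 0,"tz": 0,"yaw": 0,"fingers": 0.3},
  {"tx": 0,"ty": 0,"tz": 0,"yaw": 0,"fingers": 0.3},
  {"tx": 0,"ty": 0,"tz": 0,"yaw": 0,"fingers": 0.3},
  {"tx": 0,"ty": 0,"tz": 0,"yaw": 0,"fingers": 0.3},
  {"tx": 0,"ty": 0,"tz": 0,"yaw": 0,"fingers": 0.3},
  {"tx": 0,"ty": 0,"tz": 0,"yaw": 0,"fingers": 0.3},
  {"tx": 0,"ty": 0,"tz": 0,"yaw": 0,"fingers": 0.3},
])

```text
clock: 27.67
position: [586.6, -326.8, 83.3]
ee_rot: [3.142, -0.0, -0.14]
force: [-0.1, -0.4, -2.6]
grip_width: 43.2
```

```bash
python3 - <<'E'
from h import *
for i in range(4):
    s=bot.sense();print(s['position'],s['force'],s['grip_width']); S,_=grab("scene",11) if i<3 else (0,0)
crop("scene",11,130,90,270,210,5,"s11")
E
```

```text
[ 586.64529507 -326.75259346   83.31363383] [-0.07594212 -0.36177653 -2.59819528] 43.18458029513115
[ 586.62114648 -326.75119514   83.26952567] [-0.48766242  0.39317178 -1.37521595] 43.700665066850995
[ 586.63817743 -326.74873876   83.30562712] [-0.01477011  0.11707281 -1.65422218] 43.5008292471803
[ 586.62802445 -326.77087659   83.28326755] [ 0.42728012  1.15577836 -1.66939989] 43.31647511298517
```

View pics/s11.png

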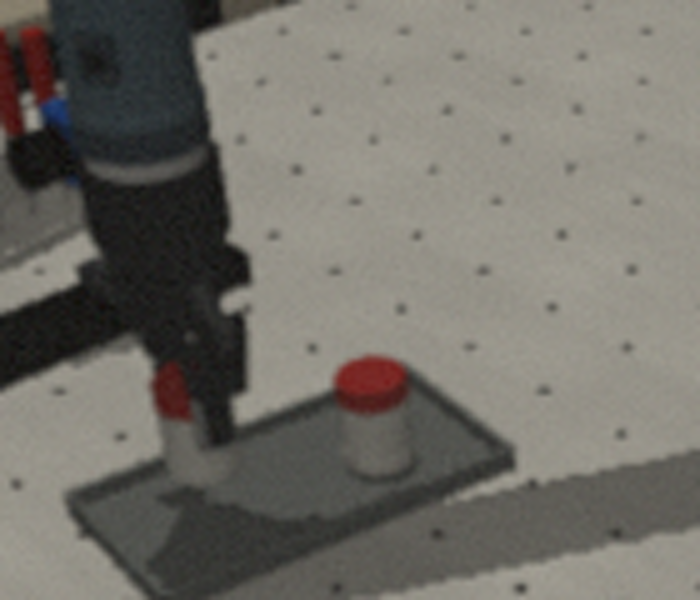

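Call:
send_rows([
  {"tx": 0,"ty": 0,"tz": -0.004,"yaw": 0,"fingers": 0.3},
  {"tx": 0,"ty": 0,"tz": -0.012,"yaw": 0,"fingers": 0.3},
  {"tx": 0,"ty": 0,"tz": -0.021,"yaw": 0,"fingers": 0.3},
  {"tx": 0,"ty": 0,"tz": -0.029,"yaw": 0,"fingers": 0.3},
  {"tx": 0,"ty": 0,"tz": -0.034,"yaw": 0,"fingers": 0.3},
  {"tx": 0,"ty": 0,"tz": -0.0365,"yaw": 0,"fingers": 0.3},
  {"tx": 0,"ty": 0,"tz": -0.0375,"yaw": 0,"fingers": 0.3},
  {"tx": 0,"ty": 0,"tz": -0.0385,"yaw": 0,"fingers": 0.3},
  {"tx": 0,"ty": 0,"tz": -0.039,"yaw": 0,"fingers": 0.3},
  {"tx": 0,"ty": 0,"tz": -0.039,"yaw": 0,"fingers": 0.3},
])

```text
clock: 28.65
position: [586.9, -326.7, 44.9]
ee_rot: [3.141, -0.0, -0.14]
force: [-2.5, -0.3, 0.6]
grip_width: 43.1
```

Call:
send_rows([
  {"tx": 0,"ty": 0,"tz": -0.0005,"yaw": 0,"fingers": 0.3},
  {"tx": 0,"ty": 0,"tz": -0.0005,"yaw": 0,"fingers": 0.3},
  {"tx": 0,"ty": 0,"tz": -0.0005,"yaw": 0,"fingers": 0.0},
  {"tx": 0,"ty": 0,"tz": -0.0005,"yaw": 0,"fingers": -0.1},
  {"tx": 0,"ty": 0,"tz": -0.0005,"yaw": 0,"fingers": -0.2},
  {"tx": 0,"ty": 0,"tz": -0.0005,"yaw": 0,"fingers": -0.4},
  {"tx": 0,"ty": 0,"tz": -0.0005,"yaw": 0,"fingers": -0.6},
  {"tx": 0,"ty": 0,"tz": -0.0005,"yaw": 0,"fingers": -0.8},
  {"tx": 0,"ty": 0,"tz": -0.0005,"yaw": 0,"fingers": -0.9},
  {"tx": 0,"ty": 0,"tz": -0.0005,"yaw": 0,"fingers": -0.9},
])

```text
clock: 29.48
position: [586.6, -326.8, 43.6]
ee_rot: [3.142, -0.0, -0.14]
force: [-0.1, -0.4, -0.7]
grip_width: 81.0
```

Call:
send_rows([
  {"tx": 0,"ty": 0,"tz": 0.015,"yaw": 0,"fingers": -0.9},
  {"tx": 0,"ty": 0,"tz": 0.04,"yaw": 0,"fingers": -1},
  {"tx": 0,"ty": 0,"tz": 0.07,"yaw": 0,"fingers": -1},
  {"tx": -0.01,"ty": 0.002,"tz": 0.075,"yaw": 0,"fingers": -1},
  {"tx": -0.035,"ty": 0.006,"tz": 0.075,"yaw": 0,"fingers": -1},
  {"tx": -0.065,"ty": 0.011,"tz": 0.075,"yaw": 0,"fingers": -1},
  {"tx": -0.09,"ty": 0.014,"tz": 0.075,"yaw": 0,"fingers": -1},
  {"tx": -0.106,"ty": 0.016,"tz": 0.075,"yaw": 0,"fingers": -1},
  {"tx": -0.11,"ty": 0.017,"tz": 0.075,"yaw": 0,"fingers": -1},
  {"tx": -0.11,"ty": 0.017,"tz": 0.075,"yaw": 0,"fingers": -1},
])

```text
clock: 30.32
position: [475.6, -310.1, 119.5]
ee_rot: [3.141, -0.0, -0.142]
force: [0.1, -0.4, 0.1]
grip_width: 85.1
```

```bash
python3 run7.py 12; python3 -c "
from h import *
crop('scene','12',130,90,270,210,5,'s12')"
```

```text
[ 475.55745408 -310.10033218  119.48594952] [ 3.14078677e+00 -2.63885235e-04 -1.41798858e-01] [ 0.09334735 -0.41681529  0.14668903] 85.13904358139574
top copper hull [281.1 195. ] 433 [602.5  45.  113. ]
   ceramic [281.8 193.7] 259 [602.5  43.4 128. ]
scene copper hull [252.9 226.2] 303 [604.7  49.4 113. ]
   ceramic [252.4 223.2] 121 [607.5  51.3 125. ]
cap 1 top [432.09 253.69] [ 466.8 -311.8   57. ]
      scene [203.47311828 166.79569892] [ 477.6 -310.    57. ]
cap 2 top [436.5        203.56640625] [ 587.7 -329.6   57. ]
      scene [169.83760684 178.30769231] [ 585.1 -329.9   57. ]
```

View pics/s12.png

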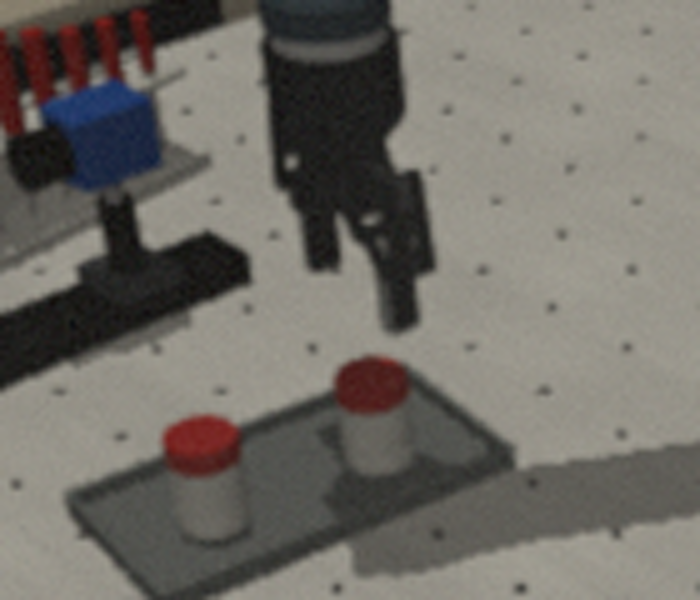

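Call:
send_rows([
  {"tx": 0.0005,"ty": 0,"tz": -0.007,"yaw": 0,"fingers": -1},
  {"tx": 0.0005,"ty": 0,"tz": -0.02,"yaw": 0,"fingers": -1},
  {"tx": 0.0005,"ty": 0,"tz": -0.037,"yaw": 0,"fingers": -1},
  {"tx": 0.0005,"ty": 0,"tz": -0.055,"yaw": 0,"fingers": -1},
  {"tx": 0.0005,"ty": 0,"tz": -0.07,"yaw": 0,"fingers": -1},
  {"tx": 0.0005,"ty": 0,"tz": -0.077,"yaw": 0,"fingers": -1},
  {"tx": 0.0005,"ty": 0,"tz": -0.077,"yaw": 0,"fingers": -0.7},
  {"tx": 0.0005,"ty": 0,"tz": -0.077,"yaw": 0,"fingers": -0.4},
  {"tx": 0.0005,"ty": 0,"tz": -0.077,"yaw": 0,"fingers": -0.3},
  {"tx": 0.0005,"ty": 0,"tz": -0.077,"yaw": 0,"fingers": -0.2},
])

```text
clock: 31.25
position: [478.2, -310.2, 42.7]
ee_rot: [3.141, -0.002, -0.14]
force: [-0.2, -0.3, 0.8]
grip_width: 51.4
```

Call:
send_rows([
  {"tx": 0,"ty": 0,"tz": 0,"yaw": 0,"fingers": -0.1},
  {"tx": 0,"ty": 0,"tz": 0,"yaw": 0,"fingers": 0.0},
  {"tx": 0,"ty": 0,"tz": 0,"yaw": 0,"fingers": 0.1},
  {"tx": 0,"ty": 0,"tz": 0,"yaw": 0,"fingers": 0.3},
  {"tx": 0,"ty": 0,"tz": 0,"yaw": 0,"fingers": 0.3},
  {"tx": 0,"ty": 0,"tz": 0,"yaw": 0,"fingers": 0.3},
  {"tx": 0,"ty": 0,"tz": 0,"yaw": 0,"fingers": 0.3},
  {"tx": 0,"ty": 0,"tz": 0,"yaw": 0,"fingers": 0.3},
  {"tx": 0,"ty": 0,"tz": 0,"yaw": 0,"fingers": 0.3},
  {"tx": 0,"ty": 0,"tz": 0,"yaw": 0,"fingers": 0.3},
], grip_force=50)

```text
clock: 32.08
position: [478.0, -309.8, 43.1]
ee_rot: [3.141, -0.002, -0.14]
force: [-1.1, 1.3, 5.6]
grip_width: 43.3
```

Call:
send_rows([
  {"tx": 0,"ty": 0,"tz": 0.002,"yaw": 0,"fingers": 0.3},
  {"tx": 0,"ty": 0,"tz": 0.006,"yaw": 0,"fingers": 0.3},
  {"tx": 0,"ty": 0,"tz": 0.012,"yaw": 0,"fingers": 0.3},
  {"tx": 0,"ty": 0,"tz": 0.02,"yaw": 0,"fingers": 0.3},
  {"tx": 0,"ty": 0,"tz": 0.028,"yaw": 0,"fingers": 0.3},
  {"tx": 0,"ty": 0,"tz": 0.034,"yaw": 0,"fingers": 0.3},
  {"tx": 0,"ty": 0,"tz": 0.038,"yaw": 0,"fingers": 0.3},
  {"tx": 0,"ty": 0,"tz": 0.04,"yaw": 0,"fingers": 0.3},
  {"tx": 0,"ty": 0,"tz": 0.04,"yaw": 0,"fingers": 0.3},
  {"tx": 0,"ty": 0,"tz": 0.04,"yaw": 0,"fingers": 0.3},
])

```text
clock: 32.92
position: [477.0, -309.7, 81.8]
ee_rot: [3.142, 0.0, -0.141]
force: [0.1, -0.3, -3.0]
grip_width: 43.2
```

Call:
send_rows([
  {"tx": 0,"ty": 0,"tz": 0.01,"yaw": 0,"fingers": 0.3},
  {"tx": 0,"ty": 0,"tz": 0.03,"yaw": 0,"fingers": 0.3},
  {"tx": 0,"ty": 0.003,"tz": 0.055,"yaw": 0,"fingers": 0.3},
  {"tx": 0,"ty": 0.012,"tz": 0.08,"yaw": 0,"fingers": 0.3},
  {"tx": 0.005,"ty": 0.028,"tz": 0.103,"yaw": 0,"fingers": 0.3},
  {"tx": 0.013,"ty": 0.05,"tz": 0.12,"yaw": 0,"fingers": 0.3},
  {"tx": 0.022,"ty": 0.077,"tz": 0.13,"yaw": 0,"fingers": 0.3},
  {"tx": 0.032,"ty": 0.107,"tz": 0.135,"yaw": 0,"fingers": 0.3},
  {"tx": 0.043,"ty": 0.137,"tz": 0.135,"yaw": 0,"fingers": 0.3},
  {"tx": 0.054,"ty": 0.167,"tz": 0.135,"yaw": 0,"fingers": 0.3},
])

```text
clock: 33.75
position: [531.5, -141.5, 218.0]
ee_rot: [3.141, -0.001, -0.141]
force: [-0.3, -0.1, -3.8]
grip_width: 43.1
```

Call:
send_rows([
  {"tx": 0.011,"ty": 0.03,"tz": 0,"yaw": 0,"fingers": 0.3},
  {"tx": 0.022,"ty": 0.06,"tz": 0,"yaw": 0,"fingers": 0.3},
  {"tx": 0.033,"ty": 0.088,"tz": 0,"yaw": 0,"fingers": 0.3},
  {"tx": 0.043,"ty": 0.114,"tz": 0,"yaw": 0,"fingers": 0.3},
  {"tx": 0.052,"ty": 0.137,"tz": 0,"yaw": 0,"fingers": 0.3},
  {"tx": 0.059,"ty": 0.157,"tz": 0,"yaw": 0,"fingers": 0.3},
  {"tx": 0.065,"ty": 0.173,"tz": 0,"yaw": 0,"fingers": 0.3},
  {"tx": 0.069,"ty": 0.183,"tz": 0,"yaw": 0,"fingers": 0.3},
  {"tx": 0.07,"ty": 0.188,"tz": 0,"yaw": 0,"fingers": 0.3},
  {"tx": 0.07,"ty": 0.189,"tz": 0,"yaw": 0,"fingers": 0.3},
])

```text
clock: 34.58
position: [600.9, 47.3, 216.8]
ee_rot: [-3.141, 0.001, -0.139]
force: [-1.2, 0.1, -3.8]
grip_width: 43.5
```

Call:
send_rows([
  {"tx": 0,"ty": 0,"tz": 0,"yaw": 0,"fingers": 0.3},
  {"tx": 0,"ty": 0,"tz": 0,"yaw": 0,"fingers": 0.3},
  {"tx": 0,"ty": 0,"tz": 0,"yaw": 0,"fingers": 0.3},
  {"tx": 0,"ty": 0,"tz": 0,"yaw": 0,"fingers": 0.3},
  {"tx": 0,"ty": 0,"tz": 0,"yaw": 0,"fingers": 0.3},
  {"tx": 0,"ty": 0,"tz": 0,"yaw": 0,"fingers": 0.3},
  {"tx": 0,"ty": 0,"tz": 0,"yaw": 0,"fingers": 0.3},
  {"tx": 0,"ty": 0,"tz": 0,"yaw": 0,"fingers": 0.3},
  {"tx": 0,"ty": 0,"tz": 0,"yaw": 0,"fingers": 0.3},
  {"tx": 0,"ty": 0,"tz": 0,"yaw": 0,"fingers": 0.3},
])

```text
clock: 35.42
position: [601.1, 46.3, 216.8]
ee_rot: [-3.142, -0.0, -0.14]
force: [-0.6, -0.4, -3.1]
grip_width: 43.4
```

Call:
send_rows([
  {"tx": 0,"ty": 0,"tz": -0.002,"yaw": 0,"fingers": 0.3},
  {"tx": 0,"ty": 0,"tz": -0.004,"yaw": 0,"fingers": 0.3},
  {"tx": 0,"ty": 0,"tz": -0.006,"yaw": 0,"fingers": 0.3},
  {"tx": 0,"ty": 0,"tz": -0.008,"yaw": 0,"fingers": 0.3},
  {"tx": 0,"ty": 0,"tz": -0.008,"yaw": 0,"fingers": 0.3},
  {"tx": 0,"ty": 0,"tz": -0.008,"yaw": 0,"fingers": 0.3},
  {"tx": 0,"ty": 0,"tz": -0.008,"yaw": 0,"fingers": 0.3},
  {"tx": 0,"ty": 0,"tz": -0.008,"yaw": 0,"fingers": 0.3},
  {"tx": 0,"ty": 0,"tz": -0.008,"yaw": 0,"fingers": 0.3},
  {"tx": 0,"ty": 0,"tz": -0.008,"yaw": 0,"fingers": 0.3},
])

```text
clock: 36.25
position: [601.2, 46.3, 208.9]
ee_rot: [-3.142, -0.0, -0.14]
force: [-0.5, 0.4, -3.5]
grip_width: 43.1
```

```bash
python3 run7.py 13; python3 - <<'E'
from meas import *
crop('scene','13',190,120,330,260,5,'s13')
S,Sd=load("scene","13");T,_=load("top","13")
f=S.astype(int); red=(f[...,0]>1.8*f[...,1])&(f[...,0]>1.8*f[...,2])&(f[...,0]>35)
print("cap in scene",blob(red,250,185,40)); print("cup/flask cap",blob(masks(T)[0],228,139)); 
print("expected cap mid px",proj("scene",[601.5,46.5,222]), "bottom", proj("scene",[601.5,46.5,170]))
S0,_=load("scene",0); d=np.abs(S.astype(int)-S0).sum(2)>60
cv2.imwrite("pics/diff13.png",(d*255).astype(np.uint8)); print(bot.sense()['force'],bot.sense()['position'],abs(bot.sense()['dq']).max())
E
```

```text
[601.20059507  46.283663   208.91686585] [-3.14151836e+00 -2.53881667e-04 -1.40451332e-01] [-0.53358906  0.36205873 -3.54196589] 43.12961138162054
top no copper
scene copper hull [252.7 226.1] 323 [604.5  48.7 113. ]
   ceramic [252.3 223.1] 142 [607.4  51.  125. ]
cap 2 top [436.42084942 203.63320463] [ 587.5 -329.4   57. ]
      scene [169.76271186 178.40677966] [ 585.6 -329.6   57. ]
cap in scene (array([247.42446043, 185.68345324]), array([242, 178,  11,  16, 139], dtype=int32))
cup/flask cap (array([226.97979798, 137.82828283]), array([222, 132,  11,  12,  99], dtype=int32))
expected cap mid px (np.float64(251.3765151421354), np.float64(186.30037844250467)) bottom (np.float64(252.20575537583204), np.float64(205.48930094859898))
[ 0.42854606 -0.51449905 -3.30397492] [601.19288186  46.20597309 208.88645527] 0.0016231182477569835
```

View pics/s13.png

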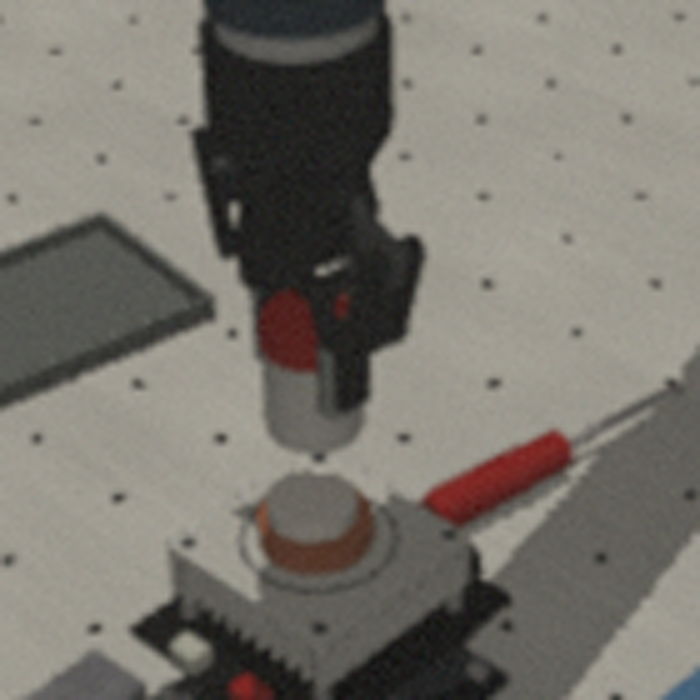

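View pics/scene13.png

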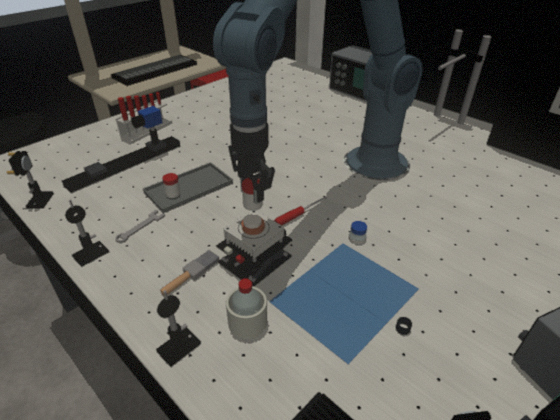

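```bash
python3 -c "
from rig import bot
s=bot.sense();print(s['position'],s['force'],s['grip_width'],s['clock'])
print(bot.hand_in())"
```

```text
[601.19288186  46.20597309 208.88645527] [ 0.42854606 -0.51449905 -3.30397492] 43.337732508718375 36.35
the job is handed in; nothing more can be done
None
```

The copper disc is on the stage with the ceramic disc centred on it, and the arm is holding the heavier cell, cell_1, above the stack. I handed the job in at 36.35 s; no verdict was reported.

| Check | Last measurement | Limit |
|---|---|---|
| Copper off the stage centre | about 1.5 mm | 8 mm |
| Ceramic off the copper centre | about 1.5 mm | 6 mm |
| Weight felt, cell_1 | about 3.3–3.5 N | – |
| Weight felt, cell_2 | about 1.8 N | – |
| Held cell off the stage axis | about 0.6 mm (tool position) | 15 mm |
| Air between cell and ceramic | about 41 mm (tool height and grasp height) | 20–60 mm |

- **Cells:** I lifted cell_1 first, set it back, lifted cell_2 and set that back, then took cell_1 again. In the last picture cell_2 stands upright in the tray. The held cell looks upright, and the arm was at rest.
- **Bystanders:** they look unmoved in the last scene picture, judged by eye; I did not measure each one.
- **Disagreements:**
  - The automatic scene-view figures for the stack (copper about 604.5, 49; ceramic about 607, 51) did not match the top view. The pale ceramic merged with the background there, so I relied on the top view and on the copper edges visible in the scene crops.
  - The camera placed both released cells about 3 mm lower in y than where the tool let them go; this was harmless.
  - The gripper width read 1–2 mm under the given diameters throughout.

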